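# Load the flange rings on the stud fixture and lock them

## Robot

A 6-joint arm with a two-finger parallel gripper is mounted at the origin on the work surface; the furniture and walls round the work are solid. World frame = base frame: x ahead of the robot, y to its left, z up, the work surface at z = 0. Lengths are in m, angles in rad, forces in N, time in s.
With the tool pointing down it reaches from about 0.35 to 0.975 m from the base axis. Payload 4.9 kg.
Tool frame: the origin (TCP) lies between the finger pads; the fingertips stand 22 mm ahead of it and the grasp point (between the pads) lies 3 mm ahead of it; z points along the fingers, y is the line along which they close (so a half turn about z gives the same grasp; the last joint's range is limited). The gripper opens to 85 mm and grips with 20 to 120 N. Pads are 22 mm wide; open, the fingers measure 114 mm over their backs; the gripper's body (76 mm by 85 mm) begins 54 mm behind the grasp point. The pads swing forward as they close: fully open they stand 13 mm farther back than shut.
Start: joints at [-1.363, 0.053, 1.613, -0, 1.476, -0.119], TCP at [0.201, -0.592, 0.253] pointing down, gripper open.
Joint ranges: [-3.01, 3.01], [-1.01, 2.22], [0.06, 2.58], [-1.02, 4.17], [0.09, 2.62], [-3.14, 3.14]. Speed limits (rad/s): [2.57, 2.57, 3.14, 3.14, 3.14, 3.14].

## Interface

Orientations are given as a unit quaternion [w, x, y, z].
In Python, from plant import state, grab_frame, get_calibration, job_done, recognise, regions_of gives the robot as it stands.
- The arm moves only by the tool apply_moves, never from a script. Its argument "targets" is a list of rows, each an object with "translation": the shift along the tool's x, y, z normalised to -1 to 1, where 1 is 100 mm, a list of three; "twist": the turn about the tool's z normalised to -1 to 1, where 1 is 0.1 rad; "hand": the opening, from 0 (shut) to 1 (fully open). A call has 1 to 8 rows; each row shifts and turns the commanded pose from where the row before left it, along the tool's axes as they then stand; what a row does not reach is not made up. A row lasts 1/10 s, in which the tool goes at most 50 mm and 8.59 degrees, less where a joint would pass 70% of its speed; a pose out of reach is approached as far as the arm can. A call with a number of a shift or a turn outside -1 to 1 is refused whole. A call with a gripper value outside its range is refused whole. The fingers move at their own pace and stop on an object; the grip force is fixed at half the most. Time passes only in rows, so rows that do not move let the fingers close. It gives the time, the measured TCP pose, the force, the opening and the grip force at its end, in the units of the state.
- state(): the state, without advancing time (a new reading comes with each control period).
- grab_frame(name): name is "scene" or "top"; returns the picture (400x640x3 uint8, red, green, blue); there is no depth.
- get_calibration(name): a dict with "camera_matrix" (3x3 intrinsics, pixels), "pose" (4x4, takes a point from camera to world coordinates). Camera axes: x right, y up, looking along -z (the intrinsics and any distortion apply to the point x, -y, -z); pixel columns grow to the right and rows downward; lengths in m; the calibration is good to about 2 mm. A picture is of the moment at which its call begins. get_calibration takes no time and is no camera call.
- job_done(): hands the job in; it is judged then, once.
Trained networks look in the newest picture that a camera, given by its name, has taken for a name from the list of things; names that differ only in an ending like _2 or _b are one class to them, and where a whole thing is asked for, a point or a joint stands for the part that bears it (a point fixed in the world has none). Each returns a list of dicts, best first, with "score" (0 to 1); they miss things now and then, are a little off and sometimes report something else, mostly with a low value. They report only what shows in the picture. A call takes as long as a camera call. They do not tell look-alikes from the thing itself.
- recognise(camera, query): "point" ([x, y, z] in m, in world coordinates, good to about 4 mm: the middle of the surface that is visible of it).
- regions_of(camera, query): "pixels" (400x640 bool, what is visible of it).
The state is a dict: "time": time; "joint_pos": joint angles; "joint_vel": joint speeds; "joint_efforts": joint torques, N m; "tool_pos": TCP position; "tool_rot": TCP orientation; "contact_force": force on the tool from outside, world axes, zero at the start; "ft_torque": the same for the moment, N m; "gripper_width": opening from 0.0 (shut) to 1.0 (fully open); "grasp_force": force on a finger pad.
Only numpy, scipy, OpenCV 4.12 (cv2) and the standard library are available. Lean on these libraries where they do the work, as an engineer would, in place of code of your own. Each camera call takes 0.05 s, during which the arm holds its last target. There are 200 camera calls.

## Task

Load the stud fixture for gang reaming: pull the red-handled lock pin out of the eye in the centre post, then turn each of the loose flange rings so that its three bolt holes line up with the three brass studs and slide it down over them, until all the rings lie flat in one stack, fully home. Then lock the stack by pushing the pin back through the eye until its red grip is up against the post, from either side.

Things in the scene. Friction and masses are not known exactly. Their poses are not given: they have to be found in the camera images.
- stud_fixture: fixed stud fixture: blue round base 90 mm across, 6 mm thick; on it a dark pedestal 58 mm across whose flat top, the seat, is 14 mm above the table. Origin: centre of its underside; z up. Three brass studs stand on the seat on a 24.5 mm radius at 0, 120 and 240 degrees from its x axis, round a centre post 19 mm across. Its place and yaw differ from start to start.
- stud_tip (a point): tip of the stud on the fixture's x axis, 50 mm above the table. Every stud is 7.5 mm thick and rises 36 mm above the seat: straight for 29 mm, then tapering to 3 mm at the tip.
- eye (a point): centre of the eye in the centre post, 56 mm above the table; axes as the fixture's. Above 50 mm the post is a tongue 19 mm wide (fixture x) and 10 mm thick (fixture y), its top 66 mm above the table; the square eye, 12 mm wide and 12 mm high, goes right through it along the fixture's y axis.
- lock_pin: lock pin. Origin: on the rod's axis at the shoulder where the red grip ends; x points along the rod to its tip. The grip, 40 mm long, 14 mm wide (y, the width to grip) and 8 mm high (z), lies at x = -40 to 0 mm. 50 g. It starts in the eye, lying on the eye's floor, grip towards the fixture's +y. Fully home, the shoulder touches the tongue. Laid on the table it lies flat, axis 4 mm up.
- pin_tip (a point): tip of the lock pin's rod: a steel rod 8 mm thick and 55 mm long, its last 6 mm tapered to 4 mm
- flange_0: bright ring flange: disc 68 mm across, 8 mm thick, with two parallel flats 60 mm apart (the width to grip), 31 mm long, facing its +y and -y; 26 mm bore; three 11 mm bolt holes on a 24.5 mm radius at 0, 120 and 240 degrees from its x axis. Origin: its very centre, 4 mm above its underside (z = ring axis). 120 g. All alike, may be used either face up. May be absent.
- flange_1: bright ring flange: disc 68 mm across, 8 mm thick, with two parallel flats 60 mm apart (the width to grip), 31 mm long, facing its +y and -y; 26 mm bore; three 11 mm bolt holes on a 24.5 mm radius at 0, 120 and 240 degrees from its x axis. Origin: its very centre, 4 mm above its underside (z = ring axis). 120 g. All alike, may be used either face up. May be absent.
- flange_2: bright ring flange: disc 68 mm across, 8 mm thick, with two parallel flats 60 mm apart (the width to grip), 31 mm long, facing its +y and -y; 26 mm bore; three 11 mm bolt holes on a 24.5 mm radius at 0, 120 and 240 degrees from its x axis. Origin: its very centre, 4 mm above its underside (z = ring axis). 120 g. All alike, may be used either face up. May be absent.
- flange_3: bright ring flange: disc 68 mm across, 8 mm thick, with two parallel flats 60 mm apart (the width to grip), 31 mm long, facing its +y and -y; 26 mm bore; three 11 mm bolt holes on a 24.5 mm radius at 0, 120 and 240 degrees from its x axis. Origin: its very centre, 4 mm above its underside (z = ring axis). 120 g. All alike, may be used either face up. May be absent.
- drawer_corner (a point): bystander, fixed: near corner of the half-open middle drawer of the grey cabinet at the left back. The drawer front, 46 mm high, its top 105 mm above the table, runs from here 162 mm away from the robot, 16 degrees to the right of +x; the cabinet behind it is 166 mm high.
- clamp_post (a point): bystander, fixed: foot of the screw clamp at the right of the table; its arm and spindle stand up to 290 mm high within 90 mm of this point. Keep the gripper and wrist clear of it.
- coupon: bystander: dark square steel coupon, 50x50x10 mm, loose; origin at the centre of its underside
- hex_bolt: bystander: knurled clamp bolt lying on the table, 62x30x30 mm, loose; origin at the centre of its underside
Not all that is in view belongs to the job. Leave any purple look-alike of the flange_1 alone.

How it is judged:
By the outcome, as a careful person would: the job done as asked, in the order asked, and still so for the second after the job is handed in, with the robot touching nothing.
Of flange_0, flange_1, flange_2, flange_3 only 3 to 4 are there at a start; the rules pass over those that are not, and their reading is None.
At some moment in a run one of flange_0, flange_1, flange_2, flange_3 may be knocked a few centimetres aside while the robot is not near it.
Once in a run the grip may slacken for a moment while it holds something.
It also fails if it takes over 192 s, if anything falls off the work surface, if the arm or the gripper's body presses on something with over 40 N, if the wrist force passes 120 N, or if a joint passes its speed limit or range.

## Working session

There is one attempt and no reset: what is moved stays moved. The work goes in short steps, Python scripts to look and compute and a tool call to move; the robot and the scene stay as the last step left them, time stands still between calls to the robot, and variables do not carry over. Pictures are saved under pics/ and viewed, at most 14 in all, crops included, and the job is handed in when it is done.

Besides the shell and the picture viewer there is one more tool, called by a JSON object that holds its "fn" and its "kwargs". apply_moves: Moves the arm, as the interface text tells. Its arguments: {"type":"object","properties":{"targets":{"type":"array"}},"required":["targets"]}

```bash
mkdir -p pics; ls; cat > h.py <<'E'
import numpy as np, cv2
from plant import *
def snap(cam,fn=None):
    im=grab_frame(cam)
    if fn: cv2.imwrite('pics/'+fn,cv2.cvtColor(im,cv2.COLOR_RGB2BGR))
    return im
def ray(cam,px,z):
    c=get_calibration(cam);K=np.array(c['camera_matrix']);T=np.array(c['pose'])
    px=np.atleast_2d(np.asarray(px,float))
    d=np.c_[(px[:,0]-K[0,2])/K[0,0],-(px[:,1]-K[1,2])/K[1,1],-np.ones(len(px))]@T[:3,:3].T
    o=T[:3,3]; return o+d*((z-o[2])/d[:,2])[:,None]
def proj(cam,P):
    c=get_calibration(cam);K=np.array(c['camera_matrix']);T=np.array(c['pose'])
    p=(np.atleast_2d(P)-T[:3,3])@T[:3,:3]
    return np.c_[K[0,2]+K[0,0]*p[:,0]/-p[:,2],K[1,2]-K[1,1]*p[:,1]/-p[:,2]]
E
python3 - <<'E'
from h import *
print(state())
for c in('scene','top'):
    print(c,get_calibration(c)); snap(c,c+'0.png')
    for q in('stud_fixture','lock_pin','pin_tip','stud_tip','flange_0','coupon','hex_bolt'):
        print(q,[(np.round(r['point'],3).tolist(),round(r['score'],2)) for r in recognise(c,q)])
E
```

```text
pics
{'time': 0.0, 'joint_pos': array([-1.36299146e+00,  5.33554068e-02,  1.61428667e+00,  4.05347041e-05,
        1.47601019e+00, -1.18980560e-01]), 'joint_vel': array([ 9.96802471e-04,  9.51059654e-05, -1.42744862e-03, -6.94778330e-04,
        5.64650174e-04,  1.82634547e-03]), 'joint_efforts': array([ 4.33259320e-04, -3.93681586e+01, -3.70175278e+01, -4.36315338e-05,
        7.17568793e-03, -4.68522074e-06]), 'tool_pos': array([ 0.20052718, -0.59134895,  0.25206826]), 'tool_rot': array([-1.02968469e-03,  9.86680873e-01,  1.62664665e-01, -2.55663048e-05]), 'contact_force': array([ 0.03901579, -0.31924499,  0.00737252]), 'ft_torque': array([ 0.04077348, -0.02197596,  0.00906804]), 'grasp_force': 0.0, 'gripper_width': 0.9969198641318795}
scene {'camera_matrix': array([[492.62954893,   0.        , 320.78459378],
       [  0.        , 492.62954893, 198.92047965],
       [  0.        ,   0.        ,   1.        ]]), 'pose': array([[-0.5188109 ,  0.45996708, -0.72060082, -0.43100215],
       [-0.85482972, -0.26919406,  0.44362226,  0.58836634],
       [ 0.01007017,  0.84614706,  0.532854
[... 694 characters left out ...]
e-01],
       [-9.99884784e-01, -4.57316166e-04,  1.51726612e-02,
         1.28657723e-02],
       [ 1.50409052e-02,  1.04938686e-01,  9.94364945e-01,
         9.74708043e-01],
       [ 0.00000000e+00,  0.00000000e+00,  0.00000000e+00,
         1.00000000e+00]])}
stud_fixture [([0.464, 0.01, 0.005], 0.87)]
lock_pin [([0.463, 0.023, 0.06], 0.55)]
pin_tip [([0.463, 0.022, 0.063], 0.77)]
stud_tip [([0.461, 0.007, 0.008], 0.92)]
flange_0 [([0.43, 0.118, 0.009], 0.96), ([0.36, 0.294, 0.01], 0.87), ([0.545, -0.121, 0.007], 0.7), ([0.578, 0.104, 0.005], 0.67), ([0.579, -0.006, 0.009], 0.45)]
coupon [([0.582, -0.005, 0.012], 0.73), ([0.46, 0.01, 0.006], 0.21)]
hex_bolt [([0.5, -0.262, 0.017], 0.55)]
```

View pics/scene0.png

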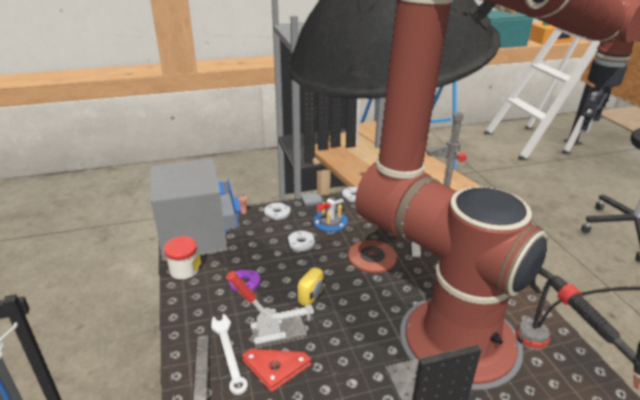

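View pics/top0.png

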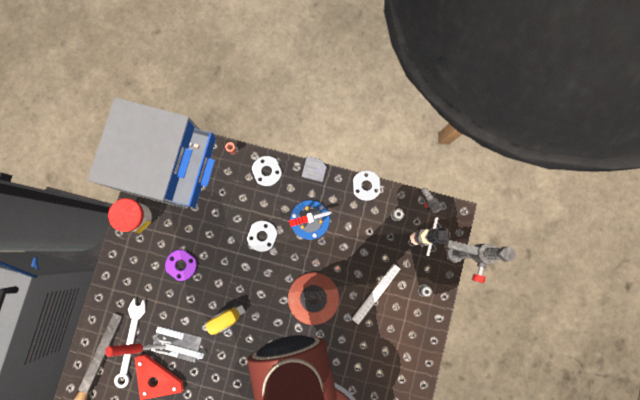

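Three bright flanges appear in the top view at (266,171), (262,236) and (366,185). The possible mix-ups are the purple ring at (181,265), which I leave alone, the grey coupon at (314,168) and the big orange ring at (313,298). The pin's red grip is at (299,220) on the blue fixture at (310,220). The red screwdriver at (125,350) and the jar at (127,215) are not it.

```bash
cat >> h.py <<'E'
from scipy.optimize import minimize
def avg(cam,n=6): return np.mean([grab_frame(cam).astype(float) for _ in range(n)],0)
S=8
def rend(cam,polys,x0,y0,w,h):
    # polys: list of (3D pts,val)-> mask arrays
    out=[]
    for P in polys:
        m=np.zeros((h*S,w*S),np.uint8); p=(proj(cam,P)-[x0-.5,y0-.5])*S-.5
        cv2.fillPoly(m,[np.round(p*16).astype(np.int32)],1,shift=4); out.append(m)
    return out
def circ(c,r,z,n=48):
    a=np.linspace(0,2*np.pi,n,endpoint=False); return np.c_[c[0]+r*np.cos(a),c[1]+r*np.sin(a),np.full(n,z)]
def flmask(cam,x,y,t,zb,box):
    x0,y0,w,h=box;R=np.array([[np.cos(t),-np.sin(t)],[np.sin(t),np.cos(t)]])
    a=np.linspace(0,2*np.pi,180,endpoint=False);o=np.c_[.034*np.cos(a),np.clip(.034*np.sin(a),-.03,.03)]@R.T+[x,y]
    both=[]
    for z in(zb+.008,zb):
        L=[np.c_[o,np.full(180,z)],circ((x,y),.013,z)]+[circ((x+.0245*np.cos(t+k*2.0944),y+.0245*np.sin(t+k*2.0944)),.0055,z) for k in range(3)]
        both.append(rend(cam,L,*box))
    m=both[0][0]|both[1][0]
    for i in range(1,5): m=m&~(both[0][i]&both[1][i])
    return cv2.resize(m.astype(np.float32),(w,h),interpolation=cv2.INTER_AREA)
def fitfl(cam,im,x,y,zb=0.,tinit=None):
    p=proj(cam,[x,y,zb+.004])[0]; hw=32 if cam=='top' else 30
    box=(int(p[0])-hw,int(p[1])-hw,2*hw,2*hw)
    g=im.min(2)[box[1]:box[1]+2*hw,box[0]:box[0]+2*hw]
    def cost(q):
        m=cv2.GaussianBlur(flmask(cam,q[0]/1e3,q[1]/1e3,q[2]/20,zb,box),(0,0),.7)
        near=cv2.dilate(cv2.GaussianBlur(m,(0,0),1),np.ones((5,5)))>.3
        return -np.corrcoef(m[near],g[near])[0,1]
    best=None
    for t in (np.arange(0,2.09,.175) if tinit is None else [tinit]):
        r=minimize(cost,[x*1e3,y*1e3,t*20],method='Nelder-Mead',options=dict(initial_simplex=[[x*1e3+a,y*1e3+b,t*20+c] for a,b,c in((0,0,0),(4,0,0),(0,4,0),(0,0,2))],xatol=.03,fatol=1e-5,maxiter=120))
        if best is None or r.fun<best.fun: best=r
    return best.x[0]/1e3,best.x[1]/1e3,best.x[2]/20,best.fun
E
python3 - <<'E'
from h import *
T=avg('top');np.save('T0.npy',T);Sc=avg('scene');np.save('S0.npy',Sc)
def crop(im,c,r=25,k=6): return cv2.resize(im[c[1]-r:c[1]+r,c[0]-r:c[0]+r].astype(np.uint8),None,fx=k,fy=k,interpolation=cv2.INTER_CUBIC)
A=np.vstack([np.hstack([crop(T,(311,220)),crop(T,(266,171))]),np.hstack([crop(Sc,(331,217)),crop(T,(366,185))])])
cv2.imwrite('pics/c0.png',A[...,::-1])
for x,y in((.58,.11),(.43,.118),(.548,-.115)):
    print('top',np.round(fitfl('top',T,x,y),4))
E
```

```text
Traceback (most recent call last):
  File "h.py", line 48, in fitfl
    r=minimize(cost,[x*1e3,y*1e3,t*20],method='Nelder-Mead',options=dict(initial_simplex=[[x*1e3+a,y*1e3+b,t*20+c] for a,b,c in((0,0,0),(4,0,0),(0,4,0),(0,0,2))],xatol=.03,fatol=1e-5,maxiter=120))
  File "h.py", line 43, in cost
    m=cv2.GaussianBlur(flmask(cam,q[0]/1e3,q[1]/1e3,q[2]/20,zb,box),(0,0),.7)
                       ~~~~~~^^^^^^^^^^^^^^^^^^^^^^^^^^^^^^^^^^^^^^
  File "h.py", line 34, in flmask
    both.append(rend(cam,L,*box))
                ~~~~^^^^^^^^^^^^
  File "h.py", line 23, in rend
    m=np.zeros((h*S,w*S),np.uint8); p=(proj(cam,P)-[x0-.5,y0-.5])*S-.5
                                       ~~~~^^^^^^^
  File "h.py", line 13, in proj
    c=get_calibration(cam);K=np.array(c['camera_matrix']);T=np.array(c['pose'])
ValueError: time passes only in moves, steps and waits
```

View pics/c0.png

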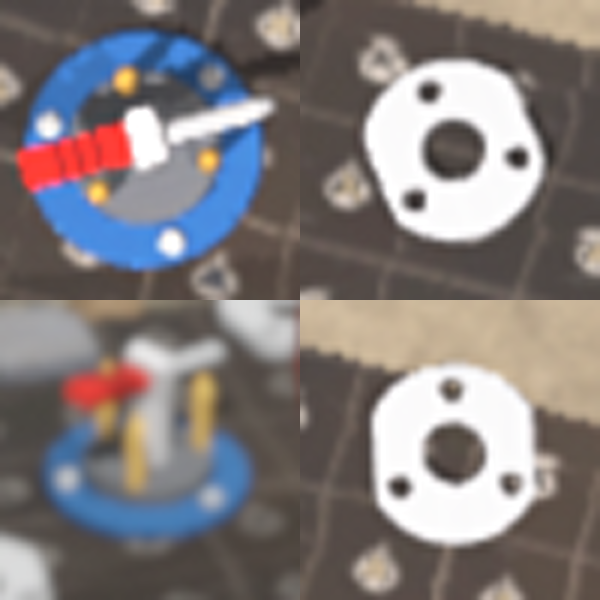

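```bash
sed -i '2a import functools\nget_calibration=None' h.py; sed -i 's/^get_calibration=None/import plant; get_calibration=functools.lru_cache(plant.get_calibration)/' h.py
cat >> h.py <<'E'
def fitfix(cam,im,x,y,t):
    p=proj(cam,[x,y,.03])[0]; hw=34; box=(int(p[0])-hw,int(p[1])-hw,2*hw,2*hw)
    I=im[box[1]:box[1]+2*hw,box[0]:box[0]+2*hw].astype(float)
    br=np.clip(np.minimum(I[...,0]-I[...,2]-30,2*(I[...,1]-.45*I[...,0])),0,90)/90; bl=np.clip(I[...,2]-I[...,0]-40,0,60)/60
    def masks(q):
        x,y,t=q[0]/1e3,q[1]/1e3,q[2]/20; L=[]
        for k in range(3):
            c=(x+.0245*np.cos(t+k*2.0944),y+.0245*np.sin(t+k*2.0944))
            pts=np.vstack([circ(c,.00375,.016),circ(c,.00375,.043),circ(c,.0015,.05)])
            h=cv2.convexHull(proj(cam,pts).astype(np.float32),returnPoints=False)[:,0]; L.append(pts[h])
        M=rend(cam,L+[circ((x,y),.045,.006,96),circ((x,y),.029,.014)],*box)
        f=lambda m:cv2.GaussianBlur(cv2.resize(m.astype(np.float32),(box[2],box[3]),interpolation=cv2.INTER_AREA),(0,0),.7)
        s=M[0]|M[1]|M[2]
        return f(s),f(M[3]&~M[4]&~s)
    def cost(q):
        s,b=masks(q); return -np.corrcoef(s.ravel(),br.ravel())[0,1]-.5*np.corrcoef(b.ravel(),bl.ravel())[0,1]
    r=minimize(cost,[x*1e3,y*1e3,t*20],method='Nelder-Mead',options=dict(initial_simplex=[[x*1e3+a,y*1e3+b,t*20+c] for a,b,c in((0,0,0),(4,0,0),(0,4,0),(0,0,2))],xatol=.03,fatol=1e-5,maxiter=200))
    return r.x[0]/1e3,r.x[1]/1e3,r.x[2]/20,r.fun
E
python3 - <<'E'
from h import *
T=np.load('T0.npy');Sc=np.load('S0.npy')
for x,y in((.58,.11),(.43,.118),(.548,-.115)):
    a=fitfl('top',T,x,y);print('top',np.round(a,4))
    print('sc ',np.round(fitfl('scene',Sc,a[0],a[1],tinit=a[2]),4))
print(np.round(fitfix('top',T,.462,.009,.24),4),np.round(fitfix('scene',Sc,.462,.009,.24),4))
# pin: red centroid, rod tip
r=(T[...,0]>150)&(T[...,1]<90);r[:200]=0;r[240:]=0;r[:,:285]=0;r[:,330:]=0
v,u=np.nonzero(r);print(len(u),np.round(ray('top',[[u.mean(),v.mean()],[286+ (20/6),195+165/6],[286+270/6,195+105/6]],.058),4))
E
```

```text
top [ 0.5785  0.1071  0.3911 -0.9708]
sc  [ 0.5792  0.1062  0.3309 -0.9701]
top [ 0.4292  0.1163 -0.3406 -0.9681]
sc  [ 0.4299  0.1149 -0.3316 -0.9679]
top [ 0.5448 -0.1225  0.0304 -0.951 ]
sc  [ 0.5496 -0.1196 -0.0682 -0.5833]
[ 0.4658  0.0078  0.2815 -1.3176] [ 0.4612  0.0099  0.258  -0.8264]
118 [[ 0.4594  0.0332  0.058 ]
 [ 0.4554  0.0513  0.058 ]
 [ 0.4769 -0.0382  0.058 ]]
```

The crops confirm the choice. The top view shows brass stud tips around the post, the red grip on the world +y side, and three bright flanges with clear holes and flats. Next, a move planner.

```bash
cat > plan.py <<'E'
# usage: plan.py x y z yaw [n]  -> rows from the current measured pose (rounded like a person would)
import sys,json,numpy as np
from plant import state
def yaw():
    q=state()['tool_rot']; return 2*np.arctan2(q[2],q[1])
def plan(p,ps,tgt,yt,n=None):
    p=np.array(p,float);tgt=np.array(tgt,float);dy=(yt-ps+np.pi)%(2*np.pi)-np.pi
    d=np.linalg.norm(tgt-p); n=n or max(int(np.ceil(d/.045)),int(np.ceil(abs(dy)/.1-1e-6)),1); rows=[]
    for i in range(n):
        k=n-i; tw=round(-((yt-ps+np.pi)%(2*np.pi)-np.pi)/k*10,3)
        w=(tgt-p)/k; c,s=np.cos(ps),np.sin(ps)
        t=np.round([10*(w[0]*c+w[1]*s),10*(w[0]*s-w[1]*c),-10*w[2]],3)
        p=p+np.array([t[0]*c+t[1]*s,t[0]*s-t[1]*c,-t[2]])/10; ps-=tw/10
        rows.append((t.tolist(),tw))
    return rows
if __name__=='__main__':
    a=[float(v) for v in sys.argv[1:]]; p=state()['tool_pos']; ps=yaw()
    f=lambda v,c:c if np.isnan(v) else v
    t=[f(a[i],p[i]) for i in range(3)]
    print('from',np.round(p,4),round(ps,4),'t',round(state()['time'],1))
    for r in plan(p,ps,t,f(a[3],ps),int(a[4]) if len(a)>4 else None): print(*r)
E
python3 - <<'E'
from plan import *
p=state()['tool_pos'];r=plan(p,yaw(),[p[0],p[1],.40],yaw());print(r)
r=plan([p[0],p[1],.40],yaw(),[.42,-.07,.25],1.806);print(len(r));[print(*x) for x in r]
from h import *
T=np.load('T0.npy');print([ (np.round(r['point'],3),r['score']) for q in('clamp_post','drawer_corner') for r in recognise('top',q)])
E
```

```text
[([0.0, 0.0, -0.367], np.float64(-0.0)), ([0.0, 0.0, -0.367], np.float64(-0.0)), ([0.0, 0.0, -0.366], np.float64(-0.0)), ([0.0, 0.0, -0.367], np.float64(-0.0))]
15
[0.25, -0.283, 0.1] -0.986
[0.277, -0.257, 0.1] -0.986
[0.301, -0.228, 0.1] -0.986
[0.322, -0.197, 0.1] -0.986
[0.339, -0.165, 0.1] -0.986
[0.354, -0.13, 0.1] -0.986
[0.365, -0.095, 0.1] -0.986
[0.373, -0.059, 0.1] -0.986
[0.377, -0.022, 0.1] -0.986
[0.377, 0.016, 0.1] -0.986
[0.374, 0.053, 0.1] -0.986
[0.367, 0.089, 0.1] -0.987
[0.356, 0.125, 0.1] -0.986
[0.342, 0.159, 0.1] -0.987
[0.324, 0.192, 0.1] -0.986Traceback (most recent call last):
  File "<stdin>", line 5, in <module>
ValueError: it knows: coupon, eye, flange, hex_bolt, lock_pin, pin_tip, stud_fixture, stud_tip
```

{"fn": "apply_moves", "kwargs": {"targets": [{"translation": [0,0,-0.37],"twist": 0,"hand": 0.3},{"translation": [0,0,-0.37],"twist": 0,"hand": 0.3},{"translation": [0,0,-0.37],"twist": 0,"hand": 0.3},{"translation": [0,0,-0.37],"twist": 0,"hand": 0.3},{"translation": [0.25,-0.283,0],"twist": -0.986,"hand": 0.3},{"translation": [0.277,-0.257,0],"twist": -0.986,"hand": 0.3},{"translation": [0.301,-0.228,0],"twist": -0.986,"hand": 0.3},{"translation": [0.322,-0.197,0],"twist": -0.986,"hand": 0.3}]}}

```text
time: 2.2
tool_pos: [0.2595, -0.4513, 0.4014]
tool_rot: [0.0, 0.935, 0.355, 0.0]
contact_force: [2.0, -1.0, 0.9]
gripper_width: 0.3
grasp_force: 0.0
```

{"fn": "apply_moves", "kwargs": {"targets": [{"translation": [0.339,-0.165,0],"twist": -0.986,"hand": 0.3},{"translation": [0.354,-0.13,0],"twist": -0.986,"hand": 0.3},{"translation": [0.365,-0.095,0],"twist": -0.986,"hand": 0.3},{"translation": [0.373,-0.059,0],"twist": -0.986,"hand": 0.3},{"translation": [0.377,-0.022,0],"twist": -0.986,"hand": 0.3},{"translation": [0.377,0.016,0],"twist": -0.986,"hand": 0.3},{"translation": [0.374,0.053,0],"twist": -0.986,"hand": 0.3},{"translation": [0.367,0.089,0],"twist": -0.987,"hand": 0.3}]}}

```text
time: 3.0
tool_pos: [0.3764, -0.1728, 0.4016]
tool_rot: [0.0, 0.727, 0.687, 0.0]
contact_force: [0.5, 0.1, 0.1]
gripper_width: 0.301
grasp_force: 0.0
```

{"fn": "apply_moves", "kwargs": {"targets": [{"translation": [0.356,0.125,0.3],"twist": -0.986,"hand": 0.3},{"translation": [0.342,0.159,0.3],"twist": -0.987,"hand": 0.3},{"translation": [0.324,0.192,0.3],"twist": -0.986,"hand": 0.3},{"translation": [0,0,0.48],"twist": 0,"hand": 0.3},{"translation": [0,0,0.48],"twist": 0,"hand": 0.3},{"translation": [0,0,0.48],"twist": 0,"hand": 0.3},{"translation": [0,0,0.48],"twist": 0,"hand": 0.3},{"translation": [0,0,0.4],"twist": 0,"hand": 0.3}]}}

```text
time: 3.8
tool_pos: [0.419, -0.0696, 0.0769]
tool_rot: [-0.0, 0.619, 0.785, -0.0]
contact_force: [1.0, 0.9, -0.8]
gripper_width: 0.302
grasp_force: 0.0
```

```bash
python3 - <<'E'
from plan import *
s=state();print(s['time'],s['tool_pos'],yaw(),s['contact_force'],s['gripper_width'])
E
```

```text
3.8 [ 0.4190137  -0.06957263  0.07691692] 1.8062450461716748 [ 0.96008648  0.90145971 -0.80831616] 0.3019287023568768
```

{"fn": "apply_moves", "kwargs": {"targets": [{"translation": [0,0,0.25],"twist": 0,"hand": 0.3},{"translation": [0,0,0.16],"twist": 0,"hand": 0.3},{"translation": [0,0,0],"twist": 0,"hand": 0.3}]}}

```text
time: 4.1
tool_pos: [0.4178, -0.0693, 0.0357]
tool_rot: [-0.003, 0.619, 0.785, -0.001]
contact_force: [-0.3, -0.2, -0.5]
gripper_width: 0.3
grasp_force: 0.0
```

{"fn": "apply_moves", "kwargs": {"targets": [{"translation": [0,0,0.06],"twist": 0,"hand": 0.3},{"translation": [0,0,0],"twist": 0,"hand": 0.3}]}}

```text
time: 4.3
tool_pos: [0.4205, -0.0702, 0.0329]
tool_rot: [0.001, 0.619, 0.785, 0.0]
contact_force: [0.5, 0.2, -0.9]
gripper_width: 0.302
grasp_force: 0.0
```

{"fn": "apply_moves", "kwargs": {"targets": [{"translation": [0,0,0.04],"twist": 0,"hand": 0.3},{"translation": [0,0,0],"twist": 0,"hand": 0.3}]}}

```text
time: 4.5
tool_pos: [0.4203, -0.0701, 0.0287]
tool_rot: [0.0, 0.619, 0.785, 0.0]
contact_force: [-0.5, -0.0, -0.0]
gripper_width: 0.305
grasp_force: 0.0
```

{"fn": "apply_moves", "kwargs": {"targets": [{"translation": [0,0,0.03],"twist": 0,"hand": 0.3},{"translation": [0,0,0],"twist": 0,"hand": 0.3}]}}

```text
time: 4.7
tool_pos: [0.4199, -0.07, 0.0252]
tool_rot: [-0.0, 0.619, 0.785, -0.0]
contact_force: [-0.3, -0.5, -1.1]
gripper_width: 0.301
grasp_force: 0.0
```

{"fn": "apply_moves", "kwargs": {"targets": [{"translation": [0,0,-0.45],"twist": 0,"hand": 0.4},{"translation": [0,0,-0.45],"twist": 0,"hand": 0.4},{"translation": [0,0,-0.2],"twist": 0,"hand": 0.4},{"translation": [0,0,0],"twist": 0,"hand": 0.4}]}}

```text
time: 5.1
tool_pos: [0.4226, -0.0709, 0.1398]
tool_rot: [0.004, 0.619, 0.785, 0.001]
contact_force: [0.1, 1.3, 0.5]
gripper_width: 0.4
grasp_force: 0.0
```

```bash
python3 plan.py .4585 .0376 .12 1.806 4
```

```text
from [ 0.4226 -0.0709  0.1398] 1.8061 t 5.1
[0.243, 0.151, 0.049] 0.0
[0.243, 0.15, 0.05] 0.0
[0.243, 0.151, 0.049] 0.0
[0.243, 0.15, 0.05] 0.001
```

{"fn": "apply_moves", "kwargs": {"targets": [{"translation": [0.243,0.15,0.05],"twist": 0,"hand": 0.4},{"translation": [0.243,0.15,0.05],"twist": 0,"hand": 0.4},{"translation": [0.243,0.15,0.05],"twist": 0,"hand": 0.4},{"translation": [0.243,0.15,0.05],"twist": 0,"hand": 0.4},{"translation": [0,0,0.2],"twist": 0,"hand": 0.4},{"translation": [0,0,0],"twist": 0,"hand": 0.4},{"translation": [0,0,0],"twist": 0,"hand": 0.4},{"translation": [0,0,0],"twist": 0,"hand": 0.4}]}}

```text
time: 5.9
tool_pos: [0.4557, 0.038, 0.0955]
tool_rot: [0.0, 0.62, 0.785, 0.0]
contact_force: [-0.2, -0.7, 0.7]
gripper_width: 0.4
grasp_force: 0.0
```

```bash
python3 plan.py .4585 .0376 .0745 1.806 2
```

```text
from [0.4557 0.038  0.0955] 1.8052 t 5.9
[-0.005, 0.013, 0.105] -0.004
[-0.006, 0.013, 0.105] -0.004
```

{"fn": "apply_moves", "kwargs": {"targets": [{"translation": [-0.005,0.013,0.105],"twist": 0,"hand": 0.4},{"translation": [-0.006,0.013,0.105],"twist": 0,"hand": 0.4},{"translation": [0,0,0],"twist": 0,"hand": 0.4},{"translation": [0,0,0],"twist": 0,"hand": 0.0},{"translation": [0,0,0],"twist": 0,"hand": 0.0},{"translation": [0,0,0],"twist": 0,"hand": 0.0},{"translation": [0,0,0],"twist": 0,"hand": 0.0}]}}

```text
time: 6.6
tool_pos: [0.4586, 0.0381, 0.0745]
tool_rot: [0.0, 0.619, 0.785, 0.0]
contact_force: [-0.4, 0.8, -0.6]
gripper_width: 0.146
grasp_force: 60.2
```

```bash
python3 plan.py nan nan nan nan 1; python3 - <<'E'
from h import *
im=snap('scene'); p=proj('scene',[.46,.02,.06])[0].astype(int);print(p)
cv2.imwrite('pics/s1.png',cv2.resize(im[p[1]-40:p[1]+40,p[0]-50:p[0]+50],None,fx=6,fy=6,interpolation=cv2.INTER_CUBIC)[...,::-1])
E
```

```text
from [0.4586 0.0381 0.0745] 1.8061 t 6.6
[0.0, 0.0, -0.0] -0.0
[327 204]
```

View pics/s1.png

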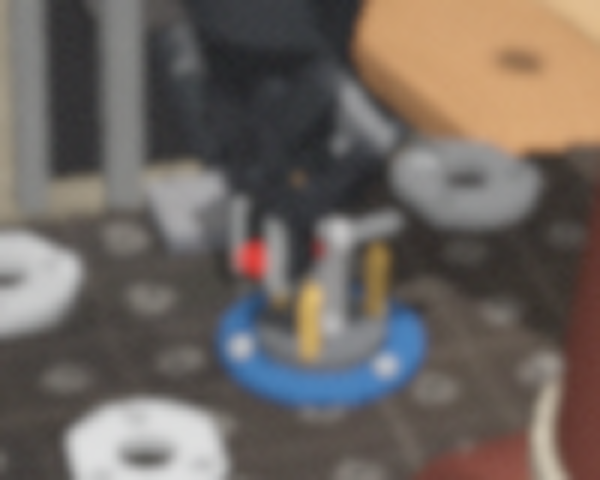

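The scene crop shows the fingers closed on the red grip at about (280,255) with the rod still through the tongue, clear of the studs. Now I pull along tool +x.

{"fn": "apply_moves", "kwargs": {"targets": [{"translation": [0,0,-0.015],"twist": 0,"hand": 0},{"translation": [0.2,0,0],"twist": 0,"hand": 0},{"translation": [0.2,0,0],"twist": 0,"hand": 0},{"translation": [0.2,0,0],"twist": 0,"hand": 0},{"translation": [0.15,0,0],"twist": 0,"hand": 0},{"translation": [0,0,-0.3],"twist": 0,"hand": 0},{"translation": [0,0,-0.3],"twist": 0,"hand": 0},{"translation": [0,0,0],"twist": 0,"hand": 0}]}}

```text
time: 7.45
tool_pos: [0.4441, 0.1114, 0.1408]
tool_rot: [0.003, 0.619, 0.785, 0.003]
contact_force: [-0.1, -0.6, -0.3]
gripper_width: 0.139
grasp_force: 60.3
```

```bash
python3 plan.py .42 -.09 .12 1.806 6; python3 - <<'E'
from h import *
print(state()['gripper_width'],state()['grasp_force'],state()['contact_force'])
print([(np.round(r['point'],3),r['score']) for c in('scene','top') for _ in[grab_frame(c)] for r in recognise(c,'lock_pin')])
E
```

```text
from [0.4441 0.1114 0.1408] 1.8065 t 7.5
[-0.317, -0.117, 0.035] 0.001
[-0.317, -0.117, 0.035] 0.001
[-0.317, -0.118, 0.035] 0.001
[-0.317, -0.117, 0.034] 0.001
[-0.317, -0.118, 0.035] 0.001
[-0.317, -0.117, 0.034] 0.0
0.13924414824735412 60.32984018325806 [-0.07501286 -0.55013681 -0.30201591]
[(array([0.454, 0.049, 0.112]), 0.58)]
```

{"fn": "apply_moves", "kwargs": {"targets": [{"translation": [-0.317,-0.117,0],"twist": 0,"hand": 0},{"translation": [-0.317,-0.117,0],"twist": 0,"hand": 0},{"translation": [-0.317,-0.117,0],"twist": 0,"hand": 0},{"translation": [-0.317,-0.117,0],"twist": 0,"hand": 0},{"translation": [-0.317,-0.117,0.15],"twist": 0,"hand": 0},{"translation": [-0.317,-0.117,0.3],"twist": 0,"hand": 0},{"translation": [0,0,0.3],"twist": 0,"hand": 0},{"translation": [0,0,0],"twist": 0,"hand": 0}]}}

```text
time: 8.45
tool_pos: [0.4123, -0.0895, 0.0552]
tool_rot: [-0.006, 0.62, 0.784, -0.002]
contact_force: [-0.4, 0.9, -1.9]
gripper_width: 0.146
grasp_force: 60.3
```

```bash
python3 plan.py .42 -.09 .026 1.806 2; python3 - <<'E'
from h import *
s=state();print(s['gripper_width'],s['grasp_force'],s['contact_force'])
E
```

```text
from [ 0.4123 -0.0895  0.0552] 1.8035 t 8.4
[-0.011, 0.037, 0.146] -0.013
[-0.012, 0.037, 0.146] -0.012
0.14570856922005715 60.29168486595154 [-0.37613956  0.87511602 -1.85509261]
```

{"fn": "apply_moves", "kwargs": {"targets": [{"translation": [0,0,0.1],"twist": 0,"hand": 0},{"translation": [0,0,0],"twist": 0,"hand": 0},{"translation": [0,0,0],"twist": 0,"hand": 0},{"translation": [0,0,0],"twist": 0,"hand": 0}]}}

```text
time: 8.85
tool_pos: [0.418, -0.0902, 0.052]
tool_rot: [0.001, 0.619, 0.786, 0.0]
contact_force: [0.8, -0.4, -0.6]
gripper_width: 0.144
grasp_force: 60.3
```

{"fn": "apply_moves", "kwargs": {"targets": [{"translation": [0,0,0.12],"twist": 0,"hand": 0},{"translation": [0,0,0.1],"twist": 0,"hand": 0},{"translation": [0,0,0.03],"twist": 0,"hand": 0},{"translation": [0,0,0],"twist": 0,"hand": 0},{"translation": [0,0,0],"twist": 0,"hand": 0}]}}

```text
time: 9.35
tool_pos: [0.4172, -0.0902, 0.026]
tool_rot: [-0.0, 0.619, 0.785, 0.0]
contact_force: [-1.4, 1.9, 5.1]
gripper_width: 0.143
grasp_force: 61.0
```

{"fn": "apply_moves", "kwargs": {"targets": [{"translation": [0,0,0],"twist": 0,"hand": 0.4},{"translation": [0,0,0],"twist": 0,"hand": 0.4},{"translation": [0,0,-0.1],"twist": 0,"hand": 0.5},{"translation": [0,0,-0.4],"twist": 0,"hand": 0.9},{"translation": [0,0,-0.45],"twist": 0,"hand": 0.9},{"translation": [0,0,-0.45],"twist": 0,"hand": 0.9},{"translation": [0,0,-0.45],"twist": 0,"hand": 0.9},{"translation": [0,0,-0.2],"twist": 0,"hand": 0.9}]}}

```text
time: 10.15
tool_pos: [0.4186, -0.091, 0.2368]
tool_rot: [0.004, 0.619, 0.785, 0.001]
contact_force: [0.4, -0.2, -0.6]
gripper_width: 0.9
grasp_force: 0.0
```

```bash
python3 plan.py .32 .2 .26 2.80
```

```text
from [ 0.4186 -0.091   0.2368] 1.806 t 10.2
[0.306, -0.028, -0.023] -0.994
[0.307, 0.002, -0.023] -0.994
[0.306, 0.033, -0.023] -0.994
[0.301, 0.063, -0.023] -0.994
[0.293, 0.093, -0.023] -0.994
[0.282, 0.121, -0.023] -0.994
[0.269, 0.149, -0.023] -0.994
[0.253, 0.174, -0.024] -0.994
[0.234, 0.199, -0.023] -0.994
[0.213, 0.221, -0.024] -0.994
```

{"fn": "apply_moves", "kwargs": {"targets": [{"translation": [0.306,-0.028,-0.023],"twist": -0.994,"hand": 0.9},{"translation": [0.307,0.002,-0.023],"twist": -0.994,"hand": 0.9},{"translation": [0.306,0.033,-0.023],"twist": -0.994,"hand": 0.9},{"translation": [0.301,0.063,-0.023],"twist": -0.994,"hand": 0.9},{"translation": [0.293,0.093,-0.023],"twist": -0.994,"hand": 0.9},{"translation": [0.282,0.121,-0.023],"twist": -0.994,"hand": 0.9},{"translation": [0.269,0.149,-0.023],"twist": -0.994,"hand": 0.9},{"translation": [0.253,0.174,-0.024],"twist": -0.994,"hand": 0.9}]}}

```text
time: 10.95
tool_pos: [0.3374, 0.1435, 0.25]
tool_rot: [0.001, 0.265, 0.964, 0.0]
contact_force: [-0.5, 0.5, -1.1]
gripper_width: 0.903
grasp_force: 0.0
```

{"fn": "apply_moves", "kwargs": {"targets": [{"translation": [0.234,0.199,-0.023],"twist": -0.994,"hand": 0.9},{"translation": [0.213,0.221,-0.024],"twist": -0.994,"hand": 0.9},{"translation": [0,0,0],"twist": 0,"hand": 0.9}]}}

```text
time: 11.25
tool_pos: [0.3173, 0.2028, 0.2549]
tool_rot: [0.0, 0.167, 0.986, 0.001]
contact_force: [-0.4, 0.1, 0.6]
gripper_width: 0.901
grasp_force: 0.0
```

```bash
python3 - <<'E'
from h import *
T=avg('top');np.save('T1.npy',T);Sc=avg('scene',4);np.save('S1.npy',Sc)
cv2.imwrite('pics/t1.png',cv2.resize(T[110:310,200:460],None,fx=3,fy=3,interpolation=cv2.INTER_CUBIC)[...,::-1])
for x,y,t in((.58,.11,.39),(.43,.118,-.34),(.548,-.115,.03)):
    a=fitfl('top',T,x,y,tinit=t);print('top',np.round(a,4))
    print('sc ',np.round(fitfl('scene',Sc,a[0],a[1],tinit=a[2]),4))
print(np.round(fitfix('top',T,.462,.009,.24),4),np.round(fitfix('scene',Sc,.462,.009,.24),4))
for n,I in(('top',T),('scene',Sc)):
    p=proj(n,[.42,-.09,.008])[0].astype(int);J=I[p[1]-20:p[1]+20,p[0]-25:p[0]+25]
    v,u=np.nonzero((J[...,0]>110)&(J[...,1]<70));print(n,p,len(u),np.round(ray(n,[[u.mean()+p[0]-25,v.mean()+p[1]-20]],.007),4) if len(u) else '')
    if n=='top':
        c=np.c_[u,v]+[p[0]-25,p[1]-20]; w=ray('top',c,.008)[:,:2]; e=np.linalg.svd(w-w.mean(0))[2][0]; print('pin yaw',np.arctan2(e[1],e[0]), np.ptp((w-w.mean(0))@e))
E
```

```text
top [ 0.5786  0.1071  0.3883 -0.971 ]
sc  [ 0.5792  0.1062  0.3393 -0.9699]
top [ 0.4284  0.1162 -0.3372 -0.9158]
sc  [ 0.427   0.1148 -0.4687 -0.93  ]
top [ 0.5449 -0.1229  0.0371 -0.923 ]
sc  [ 0.5458 -0.1265  0.0625 -0.9238]
[ 0.4659  0.0077  0.2694 -1.3215] [ 0.4617  0.0093  0.2738 -0.7143]
top [352 239] 118 [[ 0.4186 -0.095   0.007 ]]
pin yaw -1.3469606802350702 0.039621694180229025
scene [370 216] 67 [[ 0.4134 -0.0902  0.007 ]][ WARN:0@7.753] global loadsave.cpp:1063 imwrite_ Unsupported depth image for selected encoder is fallbacked to CV_8U.
```

View pics/t1.png

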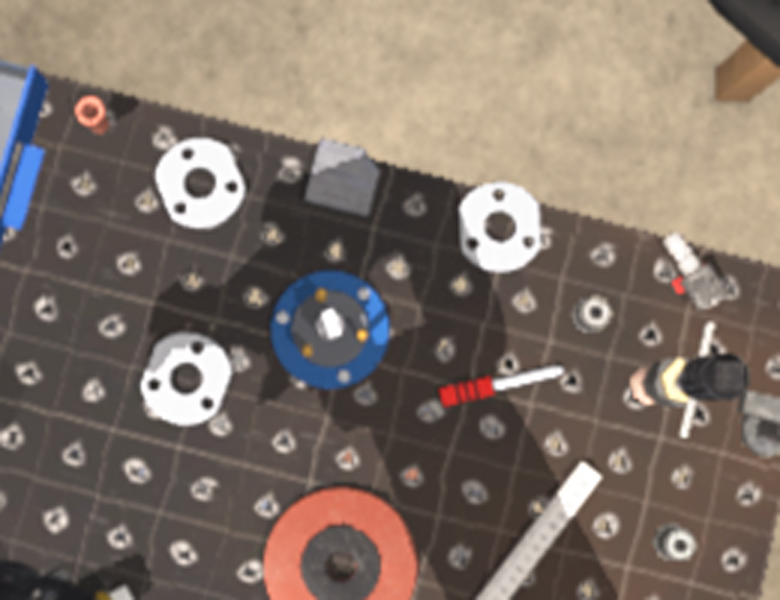

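Top view: the pin lies free, grip at about (467,390) in the crop, with the fixture and three flanges undisturbed. The camera agrees with the known pin placement to under 1 mm. Next is the flange near the fixture at (187,378) in the crop.

```bash
python3 plan.py .4288 .1162 .12 2.804 4
```

```text
from [0.3187 0.2001 0.2539] 2.7985 t 11.8
[-0.33, -0.105, 0.335] -0.014
[-0.33, -0.105, 0.335] -0.014
[-0.329, -0.106, 0.335] -0.014
[-0.329, -0.107, 0.334] -0.013
```

{"fn": "apply_moves", "kwargs": {"targets": [{"translation": [-0.33,-0.105,0.335],"twist": -0.014,"hand": 0.8},{"translation": [-0.33,-0.105,0.335],"twist": -0.014,"hand": 0.8},{"translation": [-0.329,-0.106,0.335],"twist": -0.014,"hand": 0.8},{"translation": [-0.329,-0.107,0.334],"twist": -0.014,"hand": 0.8},{"translation": [0,0,0.4],"twist": 0,"hand": 0.8},{"translation": [0,0,0.3],"twist": 0,"hand": 0.8},{"translation": [0,0,0],"twist": 0,"hand": 0.8},{"translation": [0,0,0],"twist": 0,"hand": 0.8}]}}

```text
time: 12.55
tool_pos: [0.4286, 0.1167, 0.0503]
tool_rot: [-0.0, 0.167, 0.986, -0.0]
contact_force: [-0.4, 0.0, 1.8]
gripper_width: 0.798
grasp_force: 0.0
```

```bash
python3 plan.py .4288 .1162 .028 2.804 2
```

```text
from [0.4286 0.1167 0.0503] 2.8052 t 12.6
[-0.002, -0.002, 0.111] 0.006
[-0.001, -0.002, 0.112] 0.006
```

{"fn": "apply_moves", "kwargs": {"targets": [{"translation": [-0.002,-0.002,0.11],"twist": 0,"hand": 0.8},{"translation": [-0.001,-0.002,0.11],"twist": 0,"hand": 0.8},{"translation": [0,0,0],"twist": 0,"hand": 0.8}]}}

```text
time: 12.85
tool_pos: [0.4281, 0.1164, 0.0273]
tool_rot: [-0.001, 0.167, 0.986, -0.0]
contact_force: [0.5, 0.3, -0.2]
gripper_width: 0.802
grasp_force: 0.0
```

{"fn": "apply_moves", "kwargs": {"targets": [{"translation": [0,0,0.03],"twist": 0,"hand": 0.8},{"translation": [0,0,0.02],"twist": 0,"hand": 0.8},{"translation": [0,0,0],"twist": 0,"hand": 0.8}]}}

```text
time: 13.15
tool_pos: [0.4288, 0.1164, 0.0231]
tool_rot: [-0.0, 0.167, 0.986, -0.0]
contact_force: [0.1, -0.8, 0.2]
gripper_width: 0.8
grasp_force: 0.0
```

{"fn": "apply_moves", "kwargs": {"targets": [{"translation": [0,0,0.02],"twist": 0,"hand": 0.8},{"translation": [0,0,0],"twist": 0,"hand": 0.8}]}}

```text
time: 13.35
tool_pos: [0.4287, 0.1164, 0.021]
tool_rot: [-0.0, 0.167, 0.986, -0.0]
contact_force: [0.2, -0.0, 0.2]
gripper_width: 0.802
grasp_force: 0.0
```

{"fn": "apply_moves", "kwargs": {"targets": [{"translation": [0,0,0.02],"twist": 0,"hand": 0.8},{"translation": [0,0,0],"twist": 0,"hand": 0.8}]}}

```text
time: 13.55
tool_pos: [0.4286, 0.1163, 0.0189]
tool_rot: [-0.0, 0.167, 0.986, -0.0]
contact_force: [1.1, -0.0, 0.2]
gripper_width: 0.804
grasp_force: 0.0
```

{"fn": "apply_moves", "kwargs": {"targets": [{"translation": [0,0,0.02],"twist": 0,"hand": 0.8},{"translation": [0,0,0],"twist": 0,"hand": 0.8}]}}

```text
time: 13.75
tool_pos: [0.4286, 0.1163, 0.0168]
tool_rot: [-0.0, 0.167, 0.986, -0.0]
contact_force: [-1.0, -0.7, -0.2]
gripper_width: 0.795
grasp_force: 0.0
```

{"fn": "apply_moves", "kwargs": {"targets": [{"translation": [0,0,0.02],"twist": 0,"hand": 0.8},{"translation": [0,0,0],"twist": 0,"hand": 0.8}]}}

```text
time: 13.95
tool_pos: [0.4287, 0.1164, 0.0149]
tool_rot: [-0.0, 0.167, 0.986, -0.0]
contact_force: [0.3, 0.3, -0.4]
gripper_width: 0.805
grasp_force: 0.0
```

{"fn": "apply_moves", "kwargs": {"targets": [{"translation": [0,0,0],"twist": 0,"hand": 0.65},{"translation": [0,0,0],"twist": 0,"hand": 0.65},{"translation": [0,0,0],"twist": 0,"hand": 0.65}]}}

```text
time: 14.25
tool_pos: [0.4308, 0.1167, 0.0175]
tool_rot: [0.001, 0.167, 0.986, 0.0]
contact_force: [-2.1, 1.1, 11.9]
gripper_width: 0.679
grasp_force: 70.4
```

{"fn": "apply_moves", "kwargs": {"targets": [{"translation": [0,0,-0.1],"twist": 0,"hand": 0.6},{"translation": [0,0,-0.3],"twist": 0,"hand": 0.6},{"translation": [0,0,-0.4],"twist": 0,"hand": 0.6},{"translation": [0,0,-0.2],"twist": 0,"hand": 0.6},{"translation": [0,0,0],"twist": 0,"hand": 0.6},{"translation": [0,0,0],"twist": 0,"hand": 0.6}]}}

```text
time: 14.85
tool_pos: [0.4283, 0.1163, 0.1145]
tool_rot: [-0.0, 0.167, 0.986, -0.0]
contact_force: [-0.6, 0.1, -2.2]
gripper_width: 0.685
grasp_force: 54.7
```

```bash
python3 plan.py .4659 .0077 .115 3.414 7;python3 -c "
from h import *
s=state();print(s['gripper_width'],s['grasp_force'],s['contact_force'])
I=snap('scene');print(np.round(fitfl('scene',I,.4287,.1164,.113-.0175,tinit=-.338),4))"
```

```text
from [0.4283 0.1163 0.1145] 2.8056 t 14.8
[-0.102, -0.129, -0.001] -0.869
[-0.09, -0.137, -0.001] -0.869
[-0.078, -0.144, -0.001] -0.869
[-0.065, -0.151, -0.0] -0.869
[-0.052, -0.156, -0.001] -0.869
[-0.038, -0.16, -0.0] -0.87
[-0.025, -0.162, -0.001] -0.869
0.6853603861976584 54.68788683414459 [-0.60793703  0.10546103 -2.22271836]
[ 0.4274  0.1143 -0.2486 -0.7968]
```

{"fn": "apply_moves", "kwargs": {"targets": [{"translation": [-0.102,-0.129,0],"twist": -0.869,"hand": 0.6},{"translation": [-0.09,-0.137,0],"twist": -0.869,"hand": 0.6},{"translation": [-0.078,-0.144,0],"twist": -0.869,"hand": 0.6},{"translation": [-0.065,-0.151,0],"twist": -0.869,"hand": 0.6},{"translation": [-0.052,-0.156,0],"twist": -0.869,"hand": 0.6},{"translation": [-0.038,-0.16,0],"twist": -0.87,"hand": 0.6},{"translation": [-0.025,-0.162,0],"twist": -0.869,"hand": 0.6},{"translation": [0,0,0],"twist": 0,"hand": 0.6}]}}

```text
time: 15.7
tool_pos: [0.4654, 0.0067, 0.1128]
tool_rot: [-0.002, -0.135, 0.991, 0.0]
contact_force: [0.2, -0.2, -0.6]
gripper_width: 0.679
grasp_force: 68.7
```

{"fn": "apply_moves", "kwargs": {"targets": [{"translation": [0,0,0.15],"twist": 0,"hand": 0.6},{"translation": [0,0,0.15],"twist": 0,"hand": 0.6},{"translation": [0,0,0],"twist": 0,"hand": 0.6},{"translation": [0,0,0],"twist": 0,"hand": 0.6}]}}

```text
time: 16.1
tool_pos: [0.4652, 0.0083, 0.084]
tool_rot: [-0.002, -0.136, 0.991, 0.001]
contact_force: [-0.1, 0.1, -1.2]
gripper_width: 0.679
grasp_force: 68.7
```

```bash
python3 plan.py .4659 .0077 .072 3.414 1;python3 -c "
from h import *
s=state();print(s['gripper_width'],s['grasp_force'],s['contact_force'])
for c in('top','scene'):
  I=avg(c,4);p=proj(c,[.4659,.0077,.06])[0].astype(int);cv2.imwrite('pics/i1%s.png'%c,cv2.resize(I[p[1]-35:p[1]+35,p[0]-45:p[0]+45].astype(np.uint8),None,fx=8,fy=8,interpolation=cv2.INTER_CUBIC)[...,::-1])
  print(np.round(fitfl(c,I,.4659,.0077,.085-.0175,tinit=.272),4))"
```

```text
from [0.4652 0.0083 0.084 ] 3.4135 t 16.1
[-0.005, -0.007, 0.12] -0.005
0.6789079000927938 68.71876001358032 [-0.06477421  0.12387692 -1.23859355]
[ 0.4586  0.0027 -0.1081 -0.1816]
[ 0.4604  0.0017  0.4661 -0.5998]
```

View pics/i1scene.png

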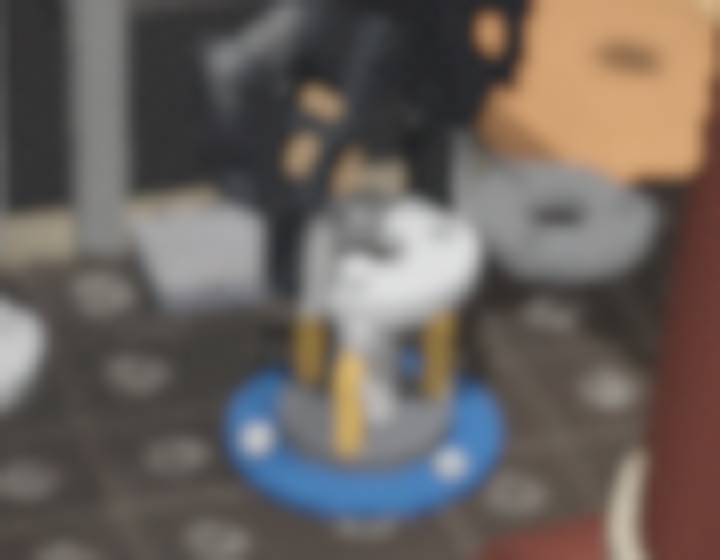

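The scene crop shows the flange at (395,260) held over the post and studs, roughly concentric. I lower it with force checks.

{"fn": "apply_moves", "kwargs": {"targets": [{"translation": [-0.005,-0.007,0.06],"twist": 0,"hand": 0.6},{"translation": [0,0,0.06],"twist": 0,"hand": 0.6},{"translation": [0,0,0],"twist": 0,"hand": 0.6},{"translation": [0,0,0],"twist": 0,"hand": 0.6}]}}

```text
time: 16.9
tool_pos: [0.4666, 0.0073, 0.0725]
tool_rot: [-0.001, -0.136, 0.991, 0.0]
contact_force: [-0.4, -0.2, -1.6]
gripper_width: 0.679
grasp_force: 68.7
```

{"fn": "apply_moves", "kwargs": {"targets": [{"translation": [0,0,0.05],"twist": 0,"hand": 0.6},{"translation": [0,0,0],"twist": 0,"hand": 0.6},{"translation": [0,0,0],"twist": 0,"hand": 0.6}]}}

```text
time: 17.2
tool_pos: [0.4669, 0.0073, 0.0679]
tool_rot: [-0.0, -0.136, 0.991, 0.0]
contact_force: [-0.1, -0.0, -1.0]
gripper_width: 0.678
grasp_force: 68.7
```

{"fn": "apply_moves", "kwargs": {"targets": [{"translation": [0,0,0.04],"twist": 0,"hand": 0.6},{"translation": [0,0,0],"twist": 0,"hand": 0.6},{"translation": [0,0,0],"twist": 0,"hand": 0.6}]}}

```text
time: 17.5
tool_pos: [0.467, 0.0073, 0.064]
tool_rot: [-0.0, -0.136, 0.991, 0.0]
contact_force: [-0.6, 0.8, -2.0]
gripper_width: 0.68
grasp_force: 68.7
```

{"fn": "apply_moves", "kwargs": {"targets": [{"translation": [0.009,0.006,0],"twist": 0,"hand": 0.6},{"translation": [0,0,0.04],"twist": 0,"hand": 0.6},{"translation": [0,0,0],"twist": 0,"hand": 0.6},{"translation": [0,0,0],"twist": 0,"hand": 0.6}]}}

```text
time: 17.9
tool_pos: [0.4659, 0.0076, 0.0599]
tool_rot: [-0.0, -0.136, 0.991, 0.0]
contact_force: [1.0, -0.4, -0.7]
gripper_width: 0.673
grasp_force: 68.7
```

{"fn": "apply_moves", "kwargs": {"targets": [{"translation": [0,0,0.03],"twist": 0,"hand": 0.6},{"translation": [0,0,0],"twist": 0,"hand": 0.6},{"translation": [0,0,0],"twist": 0,"hand": 0.6}]}}

```text
time: 18.2
tool_pos: [0.4659, 0.0077, 0.0569]
tool_rot: [-0.0, -0.136, 0.991, 0.0]
contact_force: [0.3, 1.5, -1.7]
gripper_width: 0.676
grasp_force: 68.7
```

{"fn": "apply_moves", "kwargs": {"targets": [{"translation": [0,0,0.03],"twist": 0,"hand": 0.6},{"translation": [0,0,0],"twist": 0,"hand": 0.6},{"translation": [0,0,0],"twist": 0,"hand": 0.6}]}}

```text
time: 18.5
tool_pos: [0.4659, 0.0077, 0.0539]
tool_rot: [-0.0, -0.136, 0.991, 0.0]
contact_force: [1.2, 1.6, -1.9]
gripper_width: 0.679
grasp_force: 68.6
```

{"fn": "apply_moves", "kwargs": {"targets": [{"translation": [0,0,0.05],"twist": 0,"hand": 0.6},{"translation": [0,0,0],"twist": 0,"hand": 0.6}]}}

```text
time: 18.7
tool_pos: [0.4659, 0.0076, 0.0485]
tool_rot: [-0.0, -0.136, 0.991, 0.0]
contact_force: [1.2, 1.5, -3.1]
gripper_width: 0.679
grasp_force: 68.6
```

{"fn": "apply_moves", "kwargs": {"targets": [{"translation": [0,0,0.05],"twist": 0,"hand": 0.6},{"translation": [0,0,0],"twist": 0,"hand": 0.6}]}}

```text
time: 18.9
tool_pos: [0.4658, 0.0076, 0.0435]
tool_rot: [-0.0, -0.136, 0.991, 0.0]
contact_force: [1.5, 2.3, -3.7]
gripper_width: 0.678
grasp_force: 68.6
```

{"fn": "apply_moves", "kwargs": {"targets": [{"translation": [0,0,0.05],"twist": 0,"hand": 0.6},{"translation": [0,0,0],"twist": 0,"hand": 0.6}]}}

```text
time: 19.1
tool_pos: [0.4658, 0.0076, 0.0384]
tool_rot: [-0.0, -0.136, 0.991, 0.0]
contact_force: [0.8, 2.1, -3.2]
gripper_width: 0.674
grasp_force: 68.5
```

{"fn": "apply_moves", "kwargs": {"targets": [{"translation": [0,0,0.04],"twist": 0,"hand": 0.6},{"translation": [0,0,0],"twist": 0,"hand": 0.6}]}}

```text
time: 19.3
tool_pos: [0.4659, 0.0076, 0.0346]
tool_rot: [-0.0, -0.136, 0.991, 0.0]
contact_force: [2.1, 1.8, -2.8]
gripper_width: 0.678
grasp_force: 68.5
```

{"fn": "apply_moves", "kwargs": {"targets": [{"translation": [0,0,0.03],"twist": 0,"hand": 0.6},{"translation": [0,0,0],"twist": 0,"hand": 0.6}]}}

```text
time: 19.5
tool_pos: [0.4659, 0.0076, 0.0318]
tool_rot: [-0.0, -0.136, 0.991, 0.0]
contact_force: [0.6, 2.2, -2.7]
gripper_width: 0.678
grasp_force: 68.6
```

{"fn": "apply_moves", "kwargs": {"targets": [{"translation": [0,0,0.015],"twist": 0,"hand": 0.6},{"translation": [0,0,0],"twist": 0,"hand": 0.6}]}}

```text
time: 19.7
tool_pos: [0.466, 0.0076, 0.0315]
tool_rot: [-0.001, -0.136, 0.991, 0.0]
contact_force: [-4.2, 1.6, 7.1]
gripper_width: 0.681
grasp_force: 69.6
```

{"fn": "apply_moves", "kwargs": {"targets": [{"translation": [0,0,0.01],"twist": 0,"hand": 0.6},{"translation": [0,0,0],"twist": 0,"hand": 0.6}]}}

```text
time: 19.9
tool_pos: [0.466, 0.0076, 0.0315]
tool_rot: [-0.001, -0.136, 0.991, 0.0]
contact_force: [-8.1, 2.9, 14.2]
gripper_width: 0.676
grasp_force: 70.4
```

{"fn": "apply_moves", "kwargs": {"targets": [{"translation": [0,0,0],"twist": 0,"hand": 0.8},{"translation": [0,0,0],"twist": 0,"hand": 0.8},{"translation": [0,0,-0.3],"twist": 0,"hand": 0.8},{"translation": [0,0,-0.45],"twist": 0,"hand": 0.8},{"translation": [0,0,-0.45],"twist": 0,"hand": 0.8},{"translation": [0,0,0],"twist": 0,"hand": 0.8},{"translation": [0,0,0],"twist": 0,"hand": 0.8}]}}

```text
time: 20.6
tool_pos: [0.4669, 0.0073, 0.1509]
tool_rot: [0.001, -0.136, 0.991, -0.001]
contact_force: [0.4, 0.1, -0.1]
gripper_width: 0.8
grasp_force: 0.0
```

```bash
python3 -c "
from h import *
I=avg('top',4)
for a in((.5786,.1071,.388),(.5449,-.1229,.037)): print(np.round(fitfl('top',I,a[0],a[1],tinit=a[2]),4))
I=avg('scene',3);print(np.round(fitfl('scene',I,.4659,.0077,.014,tinit=.272),4))
"; python3 plan.py .5786 .1071 .12 3.530 4
```

```text
[ 0.5789  0.1078  0.3867 -0.6068]
[ 0.5437 -0.1244  0.1217 -0.5972]
[ 0.4654  0.0061  0.2351 -0.8045]
from [0.4653 0.0077 0.1481] 3.414 t 20.9
[-0.34, 0.163, 0.07] -0.29
[-0.344, 0.153, 0.07] -0.29
[-0.349, 0.143, 0.071] -0.29
[-0.353, 0.134, 0.07] -0.29
```

{"fn": "apply_moves", "kwargs": {"targets": [{"translation": [-0.34,0.163,0.0],"twist": -0.29,"hand": 0.8},{"translation": [-0.344,0.153,0.07],"twist": -0.29,"hand": 0.8},{"translation": [-0.349,0.143,0.07],"twist": -0.29,"hand": 0.8},{"translation": [-0.353,0.134,0.1],"twist": -0.29,"hand": 0.8},{"translation": [0,0,0.3],"twist": 0,"hand": 0.8},{"translation": [0,0,0.4],"twist": 0,"hand": 0.8},{"translation": [0,0,0],"twist": 0,"hand": 0.8},{"translation": [0,0,0],"twist": 0,"hand": 0.8}]}}

```text
time: 21.75
tool_pos: [0.5784, 0.107, 0.0546]
tool_rot: [-0.002, -0.193, 0.981, 0.0]
contact_force: [-0.1, 0.1, 0.9]
gripper_width: 0.799
grasp_force: 0.0
```

```bash
python3 plan.py .5786 .1071 .018 3.530 3
```

```text
from [0.5784 0.107  0.0546] 3.53 t 21.8
[-0.001, 0.0, 0.122] -0.0
[-0.001, 0.0, 0.122] -0.0
[-0.0, 0.001, 0.122] -0.0
```

{"fn": "apply_moves", "kwargs": {"targets": [{"translation": [-0.001,0,0.12],"twist": 0,"hand": 0.8},{"translation": [-0.001,0,0.12],"twist": 0,"hand": 0.8},{"translation": [0,0,0.12],"twist": 0,"hand": 0.8},{"translation": [0,0,0],"twist": 0,"hand": 0.8},{"translation": [0,0,0],"twist": 0,"hand": 0.8}]}}

```text
time: 22.25
tool_pos: [0.5793, 0.107, 0.0192]
tool_rot: [-0.0, -0.193, 0.981, 0.0]
contact_force: [-0.2, 0.1, 0.3]
gripper_width: 0.802
grasp_force: 0.0
```

{"fn": "apply_moves", "kwargs": {"targets": [{"translation": [0,0,0],"twist": 0,"hand": 0.6},{"translation": [0,0,0],"twist": 0,"hand": 0.6},{"translation": [0,0,0],"twist": 0,"hand": 0.6}]}}

```text
time: 22.55
tool_pos: [0.5805, 0.1072, 0.0206]
tool_rot: [0.001, -0.193, 0.981, -0.0]
contact_force: [0.4, 0.0, 3.1]
gripper_width: 0.676
grasp_force: 64.4
```

{"fn": "apply_moves", "kwargs": {"targets": [{"translation": [0,0,-0.1],"twist": 0,"hand": 0.6},{"translation": [0,0,-0.3],"twist": 0,"hand": 0.6},{"translation": [0,0,-0.4],"twist": 0,"hand": 0.6},{"translation": [0,0,-0.2],"twist": 0,"hand": 0.6},{"translation": [0,0,0],"twist": 0,"hand": 0.6},{"translation": [0,0,0],"twist": 0,"hand": 0.6}]}}

```text
time: 23.15
tool_pos: [0.5792, 0.1071, 0.1194]
tool_rot: [-0.0, -0.193, 0.981, 0.0]
contact_force: [0.2, -0.0, -2.4]
gripper_width: 0.674
grasp_force: 64.5
```

```bash
python3 plan.py .4659 .0077 .115 3.414 6;python3 -c "
from plant import *
s=state();print(s['gripper_width'],s['grasp_force'],s['contact_force'])"
```

```text
from [0.5792 0.1071 0.1194] 3.53 t 23.1
[0.238, -0.082, 0.007] 0.193
[0.236, -0.086, 0.007] 0.193
[0.234, -0.091, 0.007] 0.194
[0.232, -0.096, 0.008] 0.193
[0.231, -0.1, 0.007] 0.194
[0.228, -0.104, 0.008] 0.193
0.6738057878280501 64.53145623207092 [ 0.19299486 -0.01664299 -2.42126759]
```

{"fn": "apply_moves", "kwargs": {"targets": [{"translation": [0.238,-0.082,0],"twist": 0.193,"hand": 0.6},{"translation": [0.236,-0.086,0],"twist": 0.193,"hand": 0.6},{"translation": [0.234,-0.091,0],"twist": 0.194,"hand": 0.6},{"translation": [0.232,-0.096,0],"twist": 0.193,"hand": 0.6},{"translation": [0.231,-0.1,0],"twist": 0.194,"hand": 0.6},{"translation": [0.228,-0.104,0],"twist": 0.193,"hand": 0.6},{"translation": [0,0,0.25],"twist": 0,"hand": 0.6},{"translation": [0,0,0],"twist": 0,"hand": 0.6}]}}

```text
time: 23.95
tool_pos: [0.4619, 0.0079, 0.0894]
tool_rot: [-0.005, -0.135, 0.991, 0.001]
contact_force: [-0.7, 0.1, -1.5]
gripper_width: 0.674
grasp_force: 64.6
```

{"fn": "apply_moves", "kwargs": {"targets": [{"translation": [0,0,0],"twist": 0,"hand": 0.6},{"translation": [0,0,0],"twist": 0,"hand": 0.6},{"translation": [0,0,0],"twist": 0,"hand": 0.6}]}}

```text
time: 24.25
tool_pos: [0.467, 0.0079, 0.0952]
tool_rot: [0.0, -0.136, 0.991, -0.0]
contact_force: [0.4, -1.0, -0.5]
gripper_width: 0.672
grasp_force: 64.6
```

```bash
python3 plan.py .4659 .0077 .071 3.414 2;python3 -c "
from plant import *
s=state();print(s['gripper_width'],s['grasp_force'],s['contact_force'])"
```

```text
from [0.467  0.0079 0.0952] 3.4145 t 24.2
[0.005, 0.001, 0.121] 0.003
[0.006, 0.0, 0.121] 0.002
0.672143599885634 64.63236451148987 [ 0.38599302 -1.04544793 -0.45897731]
```

{"fn": "apply_moves", "kwargs": {"targets": [{"translation": [0.005,0,0.1],"twist": 0,"hand": 0.6},{"translation": [0.005,0,0.09],"twist": 0,"hand": 0.6},{"translation": [0,0,0],"twist": 0,"hand": 0.6},{"translation": [0,0,0],"twist": 0,"hand": 0.6},{"translation": [0,0,0],"twist": 0,"hand": 0.6}]}}

```text
time: 24.75
tool_pos: [0.4654, 0.0076, 0.0756]
tool_rot: [0.0, -0.136, 0.991, 0.0]
contact_force: [1.8, 1.4, -3.9]
gripper_width: 0.675
grasp_force: 64.6
```

{"fn": "apply_moves", "kwargs": {"targets": [{"translation": [0,0,0.05],"twist": 0,"hand": 0.6},{"translation": [0,0,0],"twist": 0,"hand": 0.6},{"translation": [0,0,0],"twist": 0,"hand": 0.6}]}}

```text
time: 25.05
tool_pos: [0.4654, 0.0075, 0.0705]
tool_rot: [0.0, -0.136, 0.991, 0.0]
contact_force: [2.4, 0.2, -1.9]
gripper_width: 0.673
grasp_force: 64.6
```

{"fn": "apply_moves", "kwargs": {"targets": [{"translation": [0,0,0.04],"twist": 0,"hand": 0.6},{"translation": [0,0,0],"twist": 0,"hand": 0.6},{"translation": [0,0,0],"twist": 0,"hand": 0.6}]}}

```text
time: 25.35
tool_pos: [0.4653, 0.0074, 0.0664]
tool_rot: [-0.0, -0.136, 0.991, 0.0]
contact_force: [2.9, 0.5, -1.9]
gripper_width: 0.672
grasp_force: 64.7
```

{"fn": "apply_moves", "kwargs": {"targets": [{"translation": [0,0,0.03],"twist": 0,"hand": 0.6},{"translation": [0,0,0],"twist": 0,"hand": 0.6},{"translation": [0,0,0],"twist": 0,"hand": 0.6}]}}

```text
time: 25.65
tool_pos: [0.4655, 0.0075, 0.0636]
tool_rot: [0.0, -0.136, 0.991, 0.0]
contact_force: [2.8, 0.9, -2.6]
gripper_width: 0.669
grasp_force: 64.8
```

{"fn": "apply_moves", "kwargs": {"targets": [{"translation": [-0.005,0,0.03],"twist": 0,"hand": 0.6},{"translation": [0,0,0],"twist": 0,"hand": 0.6}]}}

```text
time: 25.85
tool_pos: [0.466, 0.0077, 0.0604]
tool_rot: [0.0, -0.136, 0.991, 0.0]
contact_force: [3.2, 2.3, -2.1]
gripper_width: 0.677
grasp_force: 64.8
```

{"fn": "apply_moves", "kwargs": {"targets": [{"translation": [-0.003,0,0.04],"twist": 0,"hand": 0.6},{"translation": [0,0,0],"twist": 0,"hand": 0.6}]}}

```text
time: 26.05
tool_pos: [0.4662, 0.0077, 0.0561]
tool_rot: [0.0, -0.136, 0.991, 0.0]
contact_force: [3.0, 2.4, -3.3]
gripper_width: 0.675
grasp_force: 64.7
```

{"fn": "apply_moves", "kwargs": {"targets": [{"translation": [0,0,0.05],"twist": 0,"hand": 0.6},{"translation": [0,0,0],"twist": 0,"hand": 0.6}]}}

```text
time: 26.25
tool_pos: [0.4661, 0.0077, 0.0509]
tool_rot: [0.0, -0.136, 0.991, 0.0]
contact_force: [3.6, 2.3, -3.8]
gripper_width: 0.672
grasp_force: 64.6
```

{"fn": "apply_moves", "kwargs": {"targets": [{"translation": [0,0,0.05],"twist": 0,"hand": 0.6},{"translation": [0,0,0],"twist": 0,"hand": 0.6}]}}

```text
time: 26.45
tool_pos: [0.4661, 0.0077, 0.046]
tool_rot: [0.0, -0.136, 0.991, 0.0]
contact_force: [5.1, 2.7, -4.9]
gripper_width: 0.675
grasp_force: 64.6
```

{"fn": "apply_moves", "kwargs": {"targets": [{"translation": [-0.003,0,0.03],"twist": 0,"hand": 0.6},{"translation": [0,0,0],"twist": 0,"hand": 0.6}]}}

```text
time: 26.65
tool_pos: [0.4662, 0.0077, 0.0432]
tool_rot: [-0.0, -0.136, 0.991, 0.0]
contact_force: [3.1, 1.9, -1.6]
gripper_width: 0.674
grasp_force: 64.8
```

{"fn": "apply_moves", "kwargs": {"targets": [{"translation": [0,0,0.015],"twist": 0,"hand": 0.6},{"translation": [0,0,0],"twist": 0,"hand": 0.6}]}}

```text
time: 26.85
tool_pos: [0.4663, 0.0077, 0.0426]
tool_rot: [-0.0, -0.136, 0.991, 0.0]
contact_force: [-0.7, 2.7, 4.6]
gripper_width: 0.677
grasp_force: 65.6
```

{"fn": "apply_moves", "kwargs": {"targets": [{"translation": [0,0,0.015],"twist": 0,"hand": 0.6},{"translation": [0,0,0],"twist": 0,"hand": 0.6}]}}

```text
time: 27.05
tool_pos: [0.4664, 0.0077, 0.0425]
tool_rot: [-0.001, -0.136, 0.991, 0.0]
contact_force: [-7.4, 3.5, 15.2]
gripper_width: 0.675
grasp_force: 66.9
```

{"fn": "apply_moves", "kwargs": {"targets": [{"translation": [0,0,0],"twist": 0,"hand": 0.8},{"translation": [0,0,0],"twist": 0,"hand": 0.8},{"translation": [0,0,-0.3],"twist": 0,"hand": 0.8},{"translation": [0,0,-0.4],"twist": 0,"hand": 0.8},{"translation": [0,0,-0.4],"twist": 0,"hand": 0.8},{"translation": [0,0,0],"twist": 0,"hand": 0.8},{"translation": [0,0,0],"twist": 0,"hand": 0.8}]}}

```text
time: 27.75
tool_pos: [0.4667, 0.0074, 0.1513]
tool_rot: [0.001, -0.136, 0.991, -0.001]
contact_force: [-0.5, 0.4, -0.6]
gripper_width: 0.798
grasp_force: 0.0
```

```bash
python3 -c "
from h import *
I=avg('top',4);cv2.imwrite('pics/t2.png',cv2.resize(I[110:310,200:460].astype(np.uint8),None,fx=3,fy=3)[...,::-1])
print(np.round(fitfl('top',I,.5449,-.1229,tinit=.037),4))
print([(np.round(r['point'],3),r['score']) for r in recognise('top','flange_0')])
"; python3 plan.py .5448 -.1227 .12 3.180 4
```

```text
[ 0.5412 -0.1278  0.2125 -0.0809]
[(array([0.36 , 0.297, 0.008]), 0.73), (array([ 0.426, -0.116,  0.009]), 0.73), (array([ 0.495, -0.137,  0.006]), 0.64), (array([0.437, 0.005, 0.029]), 0.58), (array([ 0.591, -0.005,  0.009]), 0.26)]
from [0.4652 0.0078 0.1486] 3.4139 t 28.0
[-0.104, -0.368, 0.072] 0.585
[-0.125, -0.361, 0.071] 0.585
[-0.146, -0.353, 0.072] 0.585
[-0.167, -0.344, 0.071] 0.584
```

View pics/t2.png

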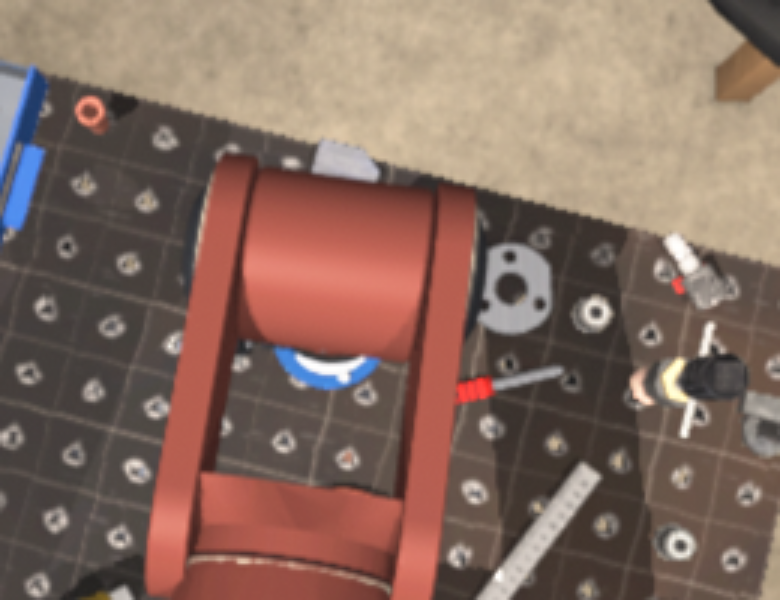

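Top view: the last flange was knocked to about (510,288) in the crop, near (0.497,-0.133). The pin at (510,382) has not moved. I move the arm aside for a clean fit.

```bash
python3 plan.py .40 .15 .22 3.3 4
```

```text
from [0.4652 0.0078 0.1486] 3.4139 t 28.0
[0.061, 0.386, -0.178] 0.285
[0.073, 0.384, -0.179] 0.285
[0.083, 0.382, -0.178] 0.285
[0.094, 0.38, -0.179] 0.284
```

{"fn": "apply_moves", "kwargs": {"targets": [{"translation": [0.061,0.386,-0.178],"twist": 0.285,"hand": 0.8},{"translation": [0.073,0.384,-0.179],"twist": 0.285,"hand": 0.8},{"translation": [0.083,0.382,-0.178],"twist": 0.285,"hand": 0.8},{"translation": [0.094,0.38,-0.179],"twist": 0.284,"hand": 0.8},{"translation": [0,0,0],"twist": 0,"hand": 0.8},{"translation": [0,0,0],"twist": 0,"hand": 0.8}]}}

```text
time: 28.6
tool_pos: [0.4009, 0.1503, 0.2215]
tool_rot: [-0.0, -0.08, 0.997, -0.0]
contact_force: [0.0, -0.6, -0.3]
gripper_width: 0.8
grasp_force: 0.0
```

```bash
python3 -c "
from h import *
I=avg('top',6);c=I[150:290,290:400].astype(np.uint8);cv2.imwrite('pics/t3.png',cv2.resize(c,None,fx=4,fy=4,interpolation=cv2.INTER_CUBIC)[...,::-1])
r=[fitfl('top',I,.495,-.134,tinit=t) for t in np.arange(0,6.28,.52)]
for a in sorted(r,key=lambda a:a[3])[:4]: print(np.round(a,4))
print(np.round(fitfix('top',I,.4659,.0077,.272),4),np.round(fitfl('top',I,.466,.0077,.022,tinit=.272),4))
"
```

```text
[ 0.4971 -0.1307  6.2925 -0.8801]
[ 0.4971 -0.1307  0.0087 -0.8798]
[ 0.4971 -0.1308  6.2998 -0.8797]
[ 0.497  -0.1308  0.0195 -0.8796]
[ 0.4657  0.0077  0.2767 -1.204 ] [ 0.4647  0.0073  0.2677 -0.7807]
```

View pics/t3.png

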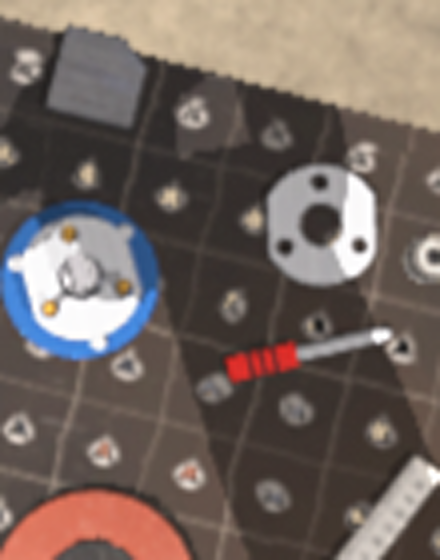

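```bash
python3 plan.py .497 -.1308 .14 3.16 8
```

```text
from [0.4012 0.149  0.221 ] 3.2982 t 28.9
[-0.064, -0.364, 0.101] 0.173
[-0.07, -0.363, 0.101] 0.173
[-0.076, -0.362, 0.101] 0.173
[-0.082, -0.36, 0.101] 0.173
[-0.089, -0.359, 0.102] 0.173
[-0.095, -0.357, 0.101] 0.172
[-0.101, -0.356, 0.102] 0.173
[-0.107, -0.354, 0.101] 0.172
```

{"fn": "apply_moves", "kwargs": {"targets": [{"translation": [-0.064,-0.364,0],"twist": 0.173,"hand": 0.8},{"translation": [-0.07,-0.363,0],"twist": 0.173,"hand": 0.8},{"translation": [-0.076,-0.362,0.1],"twist": 0.173,"hand": 0.8},{"translation": [-0.082,-0.36,0.1],"twist": 0.173,"hand": 0.8},{"translation": [-0.089,-0.359,0.1],"twist": 0.173,"hand": 0.8},{"translation": [-0.095,-0.357,0.1],"twist": 0.172,"hand": 0.8},{"translation": [-0.101,-0.356,0.2],"twist": 0.173,"hand": 0.8},{"translation": [-0.107,-0.354,0.2],"twist": 0.172,"hand": 0.8}]}}

```text
time: 29.7
tool_pos: [0.4978, -0.1322, 0.1414]
tool_rot: [0.0, -0.009, 1.0, -0.0]
contact_force: [1.0, -0.2, 0.5]
gripper_width: 0.802
grasp_force: 0.0
```

{"fn": "apply_moves", "kwargs": {"targets": [{"translation": [0,0,0.4],"twist": 0,"hand": 0.8},{"translation": [0,0,0.4],"twist": 0,"hand": 0.8},{"translation": [0,0,0],"twist": 0,"hand": 0.8},{"translation": [0,0,0],"twist": 0,"hand": 0.8},{"translation": [0,0,0],"twist": 0,"hand": 0.8}]}}

```text
time: 30.2
tool_pos: [0.4991, -0.1305, 0.0645]
tool_rot: [0.002, -0.01, 1.0, -0.001]
contact_force: [0.6, 0.2, 0.6]
gripper_width: 0.798
grasp_force: 0.0
```

```bash
python3 plan.py .497 -.1308 .02 3.16 3
```

```text
from [ 0.4991 -0.1305  0.0645] 3.1618 t 30.2
[0.007, -0.001, 0.148] 0.006
[0.007, -0.001, 0.148] 0.006
[0.007, -0.001, 0.149] 0.006
```

{"fn": "apply_moves", "kwargs": {"targets": [{"translation": [0.003,0,0.15],"twist": 0,"hand": 0.8},{"translation": [0,0,0.15],"twist": 0,"hand": 0.8},{"translation": [0,0,0.14],"twist": 0,"hand": 0.8},{"translation": [0,0,0],"twist": 0,"hand": 0.8},{"translation": [0,0,0],"twist": 0,"hand": 0.8},{"translation": [0,0,0],"twist": 0,"hand": 0.8}]}}

```text
time: 30.8
tool_pos: [0.4972, -0.1297, 0.018]
tool_rot: [-0.0, -0.01, 1.0, 0.0]
contact_force: [-0.2, -0.2, 0.1]
gripper_width: 0.8
grasp_force: 0.0
```

{"fn": "apply_moves", "kwargs": {"targets": [{"translation": [0,0,-0.01],"twist": 0,"hand": 0.8},{"translation": [0,0,0],"twist": 0,"hand": 0.6},{"translation": [0,0,0],"twist": 0,"hand": 0.6},{"translation": [0,0,0],"twist": 0,"hand": 0.6}]}}

```text
time: 31.2
tool_pos: [0.498, -0.1301, 0.0202]
tool_rot: [0.001, -0.01, 1.0, -0.0]
contact_force: [-0.2, 0.7, 6.0]
gripper_width: 0.677
grasp_force: 64.7
```

{"fn": "apply_moves", "kwargs": {"targets": [{"translation": [0,0,-0.1],"twist": 0,"hand": 0.6},{"translation": [0,0,-0.3],"twist": 0,"hand": 0.6},{"translation": [0,0,-0.4],"twist": 0,"hand": 0.6},{"translation": [0,0,-0.2],"twist": 0,"hand": 0.6},{"translation": [0,0,0],"twist": 0,"hand": 0.6},{"translation": [0,0,0],"twist": 0,"hand": 0.6}]}}

```text
time: 31.8
tool_pos: [0.4967, -0.1296, 0.1185]
tool_rot: [-0.0, -0.01, 1.0, 0.0]
contact_force: [0.1, 0.6, -2.2]
gripper_width: 0.676
grasp_force: 64.7
```

```bash
python3 plan.py .4659 .0077 .119 3.414 5;python3 -c "
from plant import *
s=state();print(s['gripper_width'],s['grasp_force'],s['contact_force'])"
```

```text
from [ 0.4967 -0.1296  0.1185] 3.1619 t 31.8
[0.056, 0.276, -0.001] -0.504
[0.042, 0.278, -0.001] -0.504
[0.028, 0.28, -0.001] -0.504
[0.014, 0.281, -0.001] -0.505
[-0.0, 0.281, -0.001] -0.504
0.6762929633583705 64.68422055244446 [ 0.11006558  0.59877227 -2.18593369]
```

{"fn": "apply_moves", "kwargs": {"targets": [{"translation": [0.056,0.276,0],"twist": -0.504,"hand": 0.6},{"translation": [0.042,0.278,0],"twist": -0.504,"hand": 0.6},{"translation": [0.028,0.28,0],"twist": -0.504,"hand": 0.6},{"translation": [0.014,0.281,0],"twist": -0.505,"hand": 0.6},{"translation": [0,0.281,0],"twist": -0.504,"hand": 0.6},{"translation": [0,0,0.25],"twist": 0,"hand": 0.6},{"translation": [0,0,0],"twist": 0,"hand": 0.6},{"translation": [0,0,0],"twist": 0,"hand": 0.6}]}}

```text
time: 32.6
tool_pos: [0.4646, 0.0076, 0.0919]
tool_rot: [-0.002, -0.136, 0.991, 0.001]
contact_force: [0.1, -0.3, -1.5]
gripper_width: 0.676
grasp_force: 64.7
```

{"fn": "apply_moves", "kwargs": {"targets": [{"translation": [0,0,0],"twist": 0,"hand": 0.6},{"translation": [0,0,0],"twist": 0,"hand": 0.6},{"translation": [0,0,0],"twist": 0,"hand": 0.6}]}}

```text
time: 32.9
tool_pos: [0.4669, 0.007, 0.0947]
tool_rot: [0.001, -0.135, 0.991, -0.0]
contact_force: [0.8, -0.7, -0.9]
gripper_width: 0.673
grasp_force: 64.7
```

```bash
python3 plan.py .4659 .0077 .075 3.414 2;python3 -c "
from plant import *
s=state();print(s['gripper_width'],s['grasp_force'],s['contact_force'])"
```

```text
from [0.4669 0.007  0.0947] 3.4132 t 32.9
[0.004, 0.005, 0.099] -0.004
[0.004, 0.004, 0.098] -0.004
0.6732609630175581 64.74429845809937 [ 0.84888889 -0.66390202 -0.90610705]
```

{"fn": "apply_moves", "kwargs": {"targets": [{"translation": [0.002,0.003,0.1],"twist": 0,"hand": 0.6},{"translation": [0,0,0.08],"twist": 0,"hand": 0.6},{"translation": [0,0,0],"twist": 0,"hand": 0.6},{"translation": [0,0,0],"twist": 0,"hand": 0.6},{"translation": [0,0,0],"twist": 0,"hand": 0.6}]}}

```text
time: 33.4
tool_pos: [0.4661, 0.0077, 0.076]
tool_rot: [-0.0, -0.136, 0.991, 0.0]
contact_force: [-0.7, -0.4, -1.8]
gripper_width: 0.672
grasp_force: 64.8
```

{"fn": "apply_moves", "kwargs": {"targets": [{"translation": [0,0,0.05],"twist": 0,"hand": 0.6},{"translation": [0,0,0],"twist": 0,"hand": 0.6},{"translation": [0,0,0],"twist": 0,"hand": 0.6}]}}

```text
time: 33.7
tool_pos: [0.4659, 0.0078, 0.0708]
tool_rot: [-0.0, -0.136, 0.991, 0.0]
contact_force: [-0.3, 0.4, -1.1]
gripper_width: 0.673
grasp_force: 64.8
```

{"fn": "apply_moves", "kwargs": {"targets": [{"translation": [0,0,0.04],"twist": 0,"hand": 0.6},{"translation": [0,0,0],"twist": 0,"hand": 0.6},{"translation": [0,0,0],"twist": 0,"hand": 0.6}]}}

```text
time: 34.0
tool_pos: [0.4659, 0.0077, 0.0668]
tool_rot: [-0.0, -0.136, 0.991, 0.0]
contact_force: [-0.1, -0.1, -1.6]
gripper_width: 0.676
grasp_force: 64.8
```

{"fn": "apply_moves", "kwargs": {"targets": [{"translation": [0,0,0.03],"twist": 0,"hand": 0.6},{"translation": [0,0,0],"twist": 0,"hand": 0.6},{"translation": [0,0,0],"twist": 0,"hand": 0.6}]}}

```text
time: 34.3
tool_pos: [0.466, 0.0077, 0.0639]
tool_rot: [-0.0, -0.136, 0.991, 0.0]
contact_force: [-0.4, -0.1, -1.7]
gripper_width: 0.677
grasp_force: 64.8
```

Home is expected at TCP z ≈ 0.0502.

{"fn": "apply_moves", "kwargs": {"targets": [{"translation": [0,0,0.04],"twist": 0,"hand": 0.6},{"translation": [0,0,0],"twist": 0,"hand": 0.6}]}}

```text
time: 34.5
tool_pos: [0.4658, 0.0077, 0.0595]
tool_rot: [-0.0, -0.136, 0.991, 0.0]
contact_force: [0.4, 0.2, -2.0]
gripper_width: 0.67
grasp_force: 64.7
```

{"fn": "apply_moves", "kwargs": {"targets": [{"translation": [0,0,0.05],"twist": 0,"hand": 0.6},{"translation": [0,0,0],"twist": 0,"hand": 0.6}]}}

```text
time: 34.7
tool_pos: [0.4658, 0.0077, 0.0543]
tool_rot: [-0.0, -0.136, 0.991, 0.0]
contact_force: [0.6, -0.5, -1.7]
gripper_width: 0.671
grasp_force: 64.7
```

{"fn": "apply_moves", "kwargs": {"targets": [{"translation": [0,0,0.035],"twist": 0,"hand": 0.6},{"translation": [0,0,0],"twist": 0,"hand": 0.6}]}}

```text
time: 34.9
tool_pos: [0.4658, 0.0077, 0.051]
tool_rot: [-0.0, -0.136, 0.991, 0.0]
contact_force: [0.7, 0.5, -1.5]
gripper_width: 0.675
grasp_force: 64.7
```

{"fn": "apply_moves", "kwargs": {"targets": [{"translation": [0,0,0.02],"twist": 0,"hand": 0.6},{"translation": [0,0,0],"twist": 0,"hand": 0.6}]}}

```text
time: 35.1
tool_pos: [0.4663, 0.0077, 0.0502]
tool_rot: [-0.0, -0.136, 0.991, 0.0]
contact_force: [-2.3, -0.2, 4.2]
gripper_width: 0.67
grasp_force: 65.4
```

{"fn": "apply_moves", "kwargs": {"targets": [{"translation": [0,0,0.01],"twist": 0,"hand": 0.6},{"translation": [0,0,0],"twist": 0,"hand": 0.8},{"translation": [0,0,0],"twist": 0,"hand": 0.8},{"translation": [0,0,-0.3],"twist": 0,"hand": 0.8},{"translation": [0,0,-0.4],"twist": 0,"hand": 0.8},{"translation": [0,0,-0.4],"twist": 0,"hand": 0.6},{"translation": [0,0,0],"twist": 0,"hand": 0.4},{"translation": [0,0,0],"twist": 0,"hand": 0.4}]}}

```text
time: 35.9
tool_pos: [0.4668, 0.0076, 0.1597]
tool_rot: [0.001, -0.136, 0.991, -0.0]
contact_force: [-0.9, 0.2, -1.2]
gripper_width: 0.397
grasp_force: 0.0
```

```bash
python3 plan.py .4172 -.0892 .14 1.800 17
```

```text
from [0.4668 0.0076 0.1597] 3.414 t 35.9
[0.043, -0.047, 0.012] 0.949
[0.039, -0.051, 0.012] 0.949
[0.034, -0.054, 0.012] 0.949
[0.029, -0.057, 0.011] 0.949
[0.023, -0.06, 0.012] 0.95
[0.017, -0.062, 0.011] 0.949
[0.011, -0.063, 0.012] 0.95
[0.005, -0.064, 0.011] 0.949
[-0.001, -0.064, 0.012] 0.95
[-0.007, -0.064, 0.011] 0.949
[-0.013, -0.063, 0.012] 0.95
[-0.019, -0.061, 0.011] 0.949
[-0.024, -0.059, 0.012] 0.95
[-0.03, -0.056, 0.011] 0.949
[-0.035, -0.053, 0.012] 0.95
[-0.04, -0.05, 0.011] 0.949
[-0.045, -0.046, 0.012] 0.95
```

{"fn": "apply_moves", "kwargs": {"targets": [{"translation": [0.043,-0.047,0],"twist": 0.949,"hand": 0.4},{"translation": [0.039,-0.051,0],"twist": 0.949,"hand": 0.4},{"translation": [0.034,-0.054,0],"twist": 0.949,"hand": 0.4},{"translation": [0.029,-0.057,0],"twist": 0.949,"hand": 0.4},{"translation": [0.023,-0.06,0],"twist": 0.95,"hand": 0.4},{"translation": [0.017,-0.062,0],"twist": 0.949,"hand": 0.4},{"translation": [0.011,-0.063,0],"twist": 0.95,"hand": 0.4},{"translation": [0.005,-0.064,0],"twist": 0.949,"hand": 0.4}]}}

```text
time: 36.7
tool_pos: [0.4413, -0.0378, 0.156]
tool_rot: [-0.002, 0.243, 0.97, 0.0]
contact_force: [-0.7, 0.6, 0.3]
gripper_width: 0.4
grasp_force: 0.0
```

{"fn": "apply_moves", "kwargs": {"targets": [{"translation": [-0.001,-0.064,0],"twist": 0.95,"hand": 0.4},{"translation": [-0.007,-0.064,0],"twist": 0.949,"hand": 0.4},{"translation": [-0.013,-0.063,0],"twist": 0.95,"hand": 0.4},{"translation": [-0.019,-0.061,0],"twist": 0.949,"hand": 0.4},{"translation": [-0.024,-0.059,0.1],"twist": 0.95,"hand": 0.4},{"translation": [-0.03,-0.056,0.2],"twist": 0.949,"hand": 0.4},{"translation": [-0.035,-0.053,0.2],"twist": 0.95,"hand": 0.4},{"translation": [-0.04,-0.05,0.2],"twist": 0.949,"hand": 0.4}]}}

```text
time: 37.5
tool_pos: [0.4178, -0.0831, 0.0857]
tool_rot: [-0.002, 0.585, 0.811, -0.0]
contact_force: [0.2, -0.4, -0.1]
gripper_width: 0.401
grasp_force: 0.0
```

{"fn": "apply_moves", "kwargs": {"targets": [{"translation": [-0.045,-0.046,0.2],"twist": 0.95,"hand": 0.4},{"translation": [0,0,0.1],"twist": 0,"hand": 0.4},{"translation": [0,0,0],"twist": 0,"hand": 0.4},{"translation": [0,0,0],"twist": 0,"hand": 0.4},{"translation": [0,0,0],"twist": 0,"hand": 0.4}]}}

```text
time: 38.0
tool_pos: [0.4173, -0.0892, 0.0594]
tool_rot: [0.001, 0.621, 0.784, 0.0]
contact_force: [1.2, -0.4, -0.2]
gripper_width: 0.397
grasp_force: 0.0
```

```bash
python3 plan.py .4172 -.0892 .0255 1.800 2; python3 -c "
from h import *
I=avg('scene',4);p=proj('scene',[.46,-.03,.03])[0].astype(int);cv2.imwrite('pics/s5.png',cv2.resize(I[p[1]-40:p[1]+40,p[0]-60:p[0]+45].astype(np.uint8),None,fx=6,fy=6,interpolation=cv2.INTER_CUBIC)[...,::-1])"
```

```text
from [ 0.4173 -0.0892  0.0594] 1.8011 t 38.0
[0.0, -0.0, 0.17] 0.006
[0.0, -0.001, 0.169] 0.005
```

View pics/s5.png

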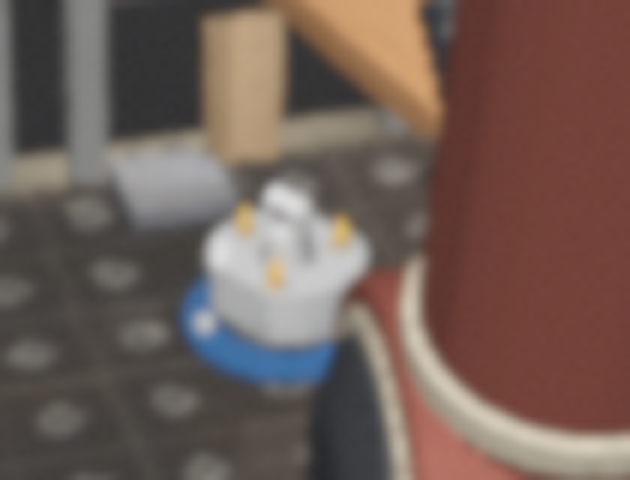

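The scene crop shows all three rings flat in one stack, with the three stud tips through the holes and the tongue clear. Now I grasp the pin.

{"fn": "apply_moves", "kwargs": {"targets": [{"translation": [0,0,0.17],"twist": 0,"hand": 0.4},{"translation": [0,0,0.165],"twist": 0,"hand": 0.4},{"translation": [0,0,0],"twist": 0,"hand": 0.4},{"translation": [0,0,0],"twist": 0,"hand": 0.4}]}}

```text
time: 38.6
tool_pos: [0.4165, -0.0891, 0.0253]
tool_rot: [-0.0, 0.622, 0.783, -0.0]
contact_force: [0.4, 0.8, 0.0]
gripper_width: 0.404
grasp_force: 0.0
```

{"fn": "apply_moves", "kwargs": {"targets": [{"translation": [0,0,0],"twist": 0,"hand": 0},{"translation": [0,0,0],"twist": 0,"hand": 0},{"translation": [0,0,0],"twist": 0,"hand": 0},{"translation": [0,0,0],"twist": 0,"hand": 0}]}}

```text
time: 39.0
tool_pos: [0.4175, -0.0895, 0.0263]
tool_rot: [0.001, 0.622, 0.783, 0.0]
contact_force: [-0.3, 1.2, 6.4]
gripper_width: 0.132
grasp_force: 59.0
```

{"fn": "apply_moves", "kwargs": {"targets": [{"translation": [0,0,-0.1],"twist": 0,"hand": 0},{"translation": [0,0,-0.4],"twist": 0,"hand": 0},{"translation": [0,0,-0.4],"twist": 0,"hand": 0},{"translation": [0,0,-0.3],"twist": 0,"hand": 0},{"translation": [0,0,0],"twist": 0,"hand": 0},{"translation": [0,0,0],"twist": 0,"hand": 0}]}}

```text
time: 39.6
tool_pos: [0.4166, -0.0892, 0.1458]
tool_rot: [0.001, 0.622, 0.783, 0.0]
contact_force: [-1.4, -0.2, -1.0]
gripper_width: 0.134
grasp_force: 58.7
```

```bash
python3 plan.py .4372 .1107 .145 1.843 7
```

```text
from [ 0.4166 -0.0892  0.1458] 1.8 t 39.6
[0.271, 0.093, 0.001] -0.061
[0.271, 0.095, 0.001] -0.061
[0.27, 0.097, 0.001] -0.062
[0.27, 0.099, 0.001] -0.061
[0.269, 0.1, 0.001] -0.062
[0.269, 0.102, 0.001] -0.061
[0.268, 0.103, 0.002] -0.062
```

{"fn": "apply_moves", "kwargs": {"targets": [{"translation": [0.271,0.093,0],"twist": -0.061,"hand": 0},{"translation": [0.271,0.095,0],"twist": -0.061,"hand": 0},{"translation": [0.27,0.097,0],"twist": -0.062,"hand": 0},{"translation": [0.27,0.099,0],"twist": -0.061,"hand": 0},{"translation": [0.269,0.1,0],"twist": -0.062,"hand": 0},{"translation": [0.269,0.102,0],"twist": -0.061,"hand": 0},{"translation": [0.268,0.103,0],"twist": -0.062,"hand": 0},{"translation": [0,0,0],"twist": 0,"hand": 0}]}}

```text
time: 40.4
tool_pos: [0.4354, 0.1129, 0.1427]
tool_rot: [-0.002, 0.603, 0.798, -0.001]
contact_force: [-0.5, -0.5, -1.1]
gripper_width: 0.129
grasp_force: 58.8
```

{"fn": "apply_moves", "kwargs": {"targets": [{"translation": [0,0,0.3],"twist": 0,"hand": 0},{"translation": [0,0,0.3],"twist": 0,"hand": 0},{"translation": [0,0,0],"twist": 0,"hand": 0},{"translation": [0,0,0],"twist": 0,"hand": 0},{"translation": [0,0,0],"twist": 0,"hand": 0}]}}

```text
time: 40.9
tool_pos: [0.4378, 0.1105, 0.0862]
tool_rot: [0.001, 0.605, 0.796, 0.001]
contact_force: [-0.0, 0.0, -0.1]
gripper_width: 0.129
grasp_force: 58.8
```

```bash
python3 plan.py .4372 .1107 .0780 1.843 1; python3 -c "
from h import *
s=state();print(s['gripper_width'],s['grasp_force'],s['contact_force'])
def cr(c,k):
  I=avg(c,4);p=proj(c,[.455,.05,.055])[0].astype(int);return cv2.resize(I[p[1]-30:p[1]+30,p[0]-45:p[0]+45].astype(np.uint8),None,fx=6,fy=6,interpolation=cv2.INTER_CUBIC)[:300]
cv2.imwrite('pics/p6.png',np.vstack([cr('scene',6),cr('top',6)])[...,::-1])"
```

```text
from [0.4378 0.1105 0.0862] 1.8424 t 40.9
[0.004, -0.005, 0.082] -0.006
0.12893688303819134 58.79940569400787 [-0.00123928  0.02212034 -0.10468907]
```

View pics/p6.png

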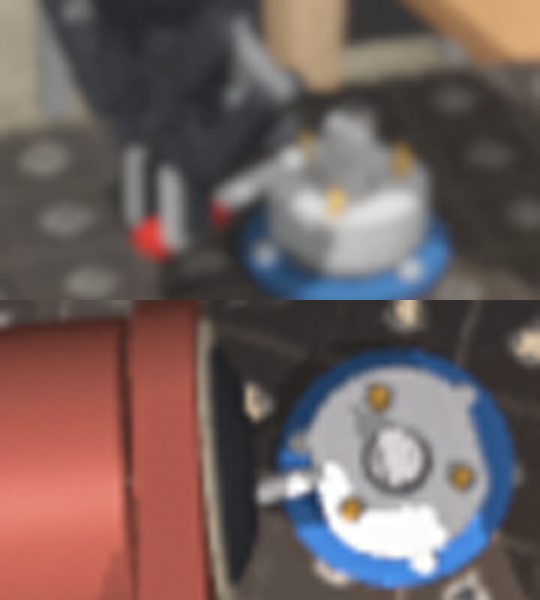

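```bash
python3 -c "
from h import *
u=np.array([-.269,.963,0]);t=np.array([.4375,.1106,.0862-.0223])
for c,off in(('scene',0),('top',300)):
  p=proj(c,[.455,.05,.055])[0].astype(int)
  for n,q in(('shoulder',t-.027*u),('tip',t-.082*u),('eyeface',np.array([.466,.0077,.056])+.005*u),('eyefaceTop',np.array([.466,.0077,.066])+.005*u)): print(c,n,(proj(c,q)[0]-p+[45,30])*6+[0,off])
"
```

```text
scene shoulder [212.44310576 199.6601864 ]
scene tip [303.37505786 147.50463459]
scene eyeface [334.9459542  145.18303054]
scene eyefaceTop [335.38578731 125.48539907]
top shoulder [177.09316313 512.10338307]
top tip [326.77691177 470.25424474]
top eyeface [380.61178824 457.53872811]
top eyefaceTop [380.62151315 455.44016546]
```

```bash
python3 -c "
from h import *
I=avg('top',6);p=proj('top',[.455,.05,.055])[0].astype(int);x0,y0=p-[45,30]
np.set_printoptions(linewidth=200)
print(x0,y0);J=I[y0+26:y0+38,x0+41:x0+58];print(J[...,0].astype(int));print(J[...,2].astype(int))
cv2.imwrite('pics/p7.png',cv2.resize(I[y0+15:y0+45,x0+38:x0+78].astype(np.uint8),None,fx=16,fy=16,interpolation=cv2.INTER_CUBIC)[...,::-1])
"
```

```text
244 192
[[ 36  43  50  52  44  42  61  64  67  68  89 158 181 179 178 178 177]
 [ 35  43  51  53  44  40  50  55  59  56  66 138 167 182 201 189 178]
 [ 36  49  65  67  56  48  55  69 116 108 106 130 156 211 239 220 188]
 [ 37  49  73  83  85  94 106 126 203 185 162 160 173 237 253 247 210]
 [ 37  52  97 117 129 146 157 180 248 242 197 167 187 247 254 254 227]
 [ 38  65 140 165 169 170 179 226 254 249 186 136 186 253 255 253 235]
 [ 38  73 156 180 178 164 159 217 228 169  96  68 160 254 255 245 226]
 [ 40  68 135 148 141 120  92  90  85  60  36  42 139 253 255 221 166]
 [ 38  52  83  82  69  60  47  41  41  42  38  30  94 243 248 192 157]
 [ 38  37  62  69  61  59  52  46  45  46  44  35  72 207 246 207 201]
 [ 38  39  75  85  79  78  71  58  48  46  46  42  51 150 251 241 232]
 [ 37  40  76  88  92  94  89  76  55  46  45  48  53 108 240 255 247]]
[[ 39  41  46  44  46 111 188 195 180 183 149 164 180 179 179 178 177]
 [ 38  41  46  45  46 102 154 170 167 159 127 147 167 181 201 188 178]
 [ 39  45  56  55  52  92 120 129 142 127 120 137 156 209 238 218 188]
 [ 39  46  63  73  81 109 123 139 201 181 160 158 170 236 253 246 209]
 [ 39  52  94 113 127 145 155 178 246 240 195 165 186 245 254 254 227]
 [ 41  66 139 163 168 169 177 224 253 248 190 145 195 252 254 253 236]
 [ 40  75 156 178 177 163 165 222 232 188 127 110 186 254 255 245 223]
 [ 43  70 134 146 139 120 122 138 142 124 102 101 166 252 255 218 134]
 [ 42  53  80  78  64  56  90 122 131 130 119 101 127 242 248 172  79]
 [ 41  39  54  58  51  49  69 119 134 134 132 116 116 216 246 183  95]
 [ 42  40  63  71  65  63  64 106 130 133 133 130 124 182 250 239 175]
 [ 41  41  64  73  75  76  73  85 120 134 135 147 168 192 245 255 246]]
```

View pics/p7.png

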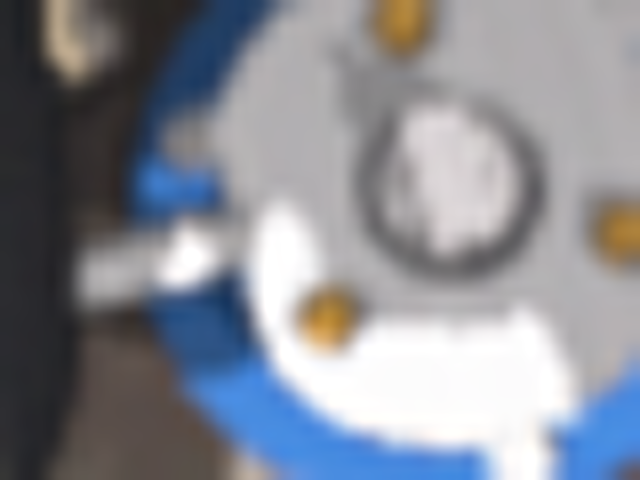

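The top crop shows the rod tip at about (230,235) aimed straight at the post at (450,185). It matches the predicted line both sideways and in height. Now I lower the pin and insert it.

{"fn": "apply_moves", "kwargs": {"targets": [{"translation": [0.002,-0.003,0.08],"twist": 0,"hand": 0},{"translation": [0,0,0],"twist": 0,"hand": 0},{"translation": [0,0,0],"twist": 0,"hand": 0},{"translation": [0,0,0],"twist": 0,"hand": 0}]}}

```text
time: 42.0
tool_pos: [0.4366, 0.1109, 0.0769]
tool_rot: [-0.0, 0.605, 0.797, -0.0]
contact_force: [0.4, -0.6, -0.2]
gripper_width: 0.131
grasp_force: 58.8
```

```bash
python3 -c "
from plan import *
F=np.array([.466,.0077]);u=np.array([-.269,.963]);v=np.array([.963,.269])
p=state()['tool_pos'];d=p[:2]-F;print(p,yaw(),'along',d@u,'perp',d@v)"
```

```text
[0.43661494 0.11092018 0.07691336] 1.8430215426325167 along 0.10730561945312349 perp -0.0005315852218214097
```

{"fn": "apply_moves", "kwargs": {"targets": [{"translation": [-0.1,0.005,-0.01],"twist": 0,"hand": 0},{"translation": [-0.1,0,0],"twist": 0,"hand": 0},{"translation": [0,0,0],"twist": 0,"hand": 0},{"translation": [0,0,0],"twist": 0,"hand": 0}]}}

```text
time: 42.4
tool_pos: [0.4427, 0.0913, 0.0781]
tool_rot: [0.0, 0.605, 0.796, 0.0]
contact_force: [-0.1, -0.2, -0.9]
gripper_width: 0.131
grasp_force: 58.8
```

{"fn": "apply_moves", "kwargs": {"targets": [{"translation": [-0.06,0,0],"twist": 0,"hand": 0},{"translation": [0,0,0],"twist": 0,"hand": 0},{"translation": [0,0,0],"twist": 0,"hand": 0}]}}

```text
time: 42.7
tool_pos: [0.4441, 0.0859, 0.078]
tool_rot: [-0.0, 0.605, 0.796, 0.0]
contact_force: [0.1, -0.0, -0.4]
gripper_width: 0.132
grasp_force: 58.8
```

{"fn": "apply_moves", "kwargs": {"targets": [{"translation": [-0.06,0,0],"twist": 0,"hand": 0},{"translation": [0,0,0],"twist": 0,"hand": 0},{"translation": [0,0,0],"twist": 0,"hand": 0}]}}

```text
time: 43.0
tool_pos: [0.4457, 0.0801, 0.078]
tool_rot: [-0.0, 0.605, 0.796, 0.0]
contact_force: [0.2, -0.2, -0.6]
gripper_width: 0.129
grasp_force: 58.8
```

{"fn": "apply_moves", "kwargs": {"targets": [{"translation": [-0.08,0,0],"twist": 0,"hand": 0},{"translation": [0,0,0],"twist": 0,"hand": 0},{"translation": [0,0,0],"twist": 0,"hand": 0}]}}

```text
time: 43.3
tool_pos: [0.448, 0.0723, 0.078]
tool_rot: [-0.0, 0.605, 0.796, 0.0]
contact_force: [-0.1, -0.0, -0.3]
gripper_width: 0.13
grasp_force: 58.8
```

{"fn": "apply_moves", "kwargs": {"targets": [{"translation": [-0.1,0,0],"twist": 0,"hand": 0},{"translation": [-0.1,0,0],"twist": 0,"hand": 0},{"translation": [-0.05,0,0],"twist": 0,"hand": 0},{"translation": [0,0,0],"twist": 0,"hand": 0},{"translation": [0,0,0],"twist": 0,"hand": 0}]}}

```text
time: 43.8
tool_pos: [0.4546, 0.0482, 0.078]
tool_rot: [-0.0, 0.605, 0.796, 0.0]
contact_force: [-0.1, -1.3, -0.3]
gripper_width: 0.13
grasp_force: 58.8
```

{"fn": "apply_moves", "kwargs": {"targets": [{"translation": [-0.03,0,0],"twist": 0,"hand": 0},{"translation": [0,0,0],"twist": 0,"hand": 0},{"translation": [0,0,0],"twist": 0,"hand": 0}]}}

```text
time: 44.1
tool_pos: [0.4554, 0.0456, 0.078]
tool_rot: [-0.0, 0.605, 0.797, 0.0]
contact_force: [0.3, 0.4, -0.2]
gripper_width: 0.129
grasp_force: 58.8
```

{"fn": "apply_moves", "kwargs": {"targets": [{"translation": [-0.03,0,0],"twist": 0,"hand": 0},{"translation": [0,0,0],"twist": 0,"hand": 0},{"translation": [0,0,0],"twist": 0,"hand": 0}]}}

```text
time: 44.4
tool_pos: [0.4562, 0.0426, 0.078]
tool_rot: [-0.0, 0.605, 0.796, -0.0]
contact_force: [0.0, -0.7, -0.1]
gripper_width: 0.13
grasp_force: 58.8
```

{"fn": "apply_moves", "kwargs": {"targets": [{"translation": [-0.02,0,0],"twist": 0,"hand": 0},{"translation": [0,0,0],"twist": 0,"hand": 0},{"translation": [0,0,0],"twist": 0,"hand": 0}]}}

```text
time: 44.7
tool_pos: [0.4568, 0.0407, 0.078]
tool_rot: [-0.0, 0.605, 0.796, 0.0]
contact_force: [-0.2, 0.6, 0.2]
gripper_width: 0.131
grasp_force: 58.8
```

{"fn": "apply_moves", "kwargs": {"targets": [{"translation": [-0.015,0,0],"twist": 0,"hand": 0},{"translation": [0,0,0],"twist": 0,"hand": 0},{"translation": [0,0,0],"twist": 0,"hand": 0}]}}

```text
time: 45.0
tool_pos: [0.4572, 0.0393, 0.078]
tool_rot: [-0.0, 0.605, 0.796, 0.0]
contact_force: [-0.5, 0.1, -0.3]
gripper_width: 0.134
grasp_force: 58.8
```

{"fn": "apply_moves", "kwargs": {"targets": [{"translation": [-0.015,0,0],"twist": 0,"hand": 0},{"translation": [0,0,0],"twist": 0,"hand": 0},{"translation": [0,0,0],"twist": 0,"hand": 0}]}}

```text
time: 45.3
tool_pos: [0.4576, 0.0378, 0.078]
tool_rot: [-0.0, 0.605, 0.796, 0.0]
contact_force: [-0.3, 0.4, -1.4]
gripper_width: 0.132
grasp_force: 58.8
```

{"fn": "apply_moves", "kwargs": {"targets": [{"translation": [-0.015,0,0],"twist": 0,"hand": 0},{"translation": [0,0,0],"twist": 0,"hand": 0},{"translation": [0,0,0],"twist": 0,"hand": 0}]}}

```text
time: 45.6
tool_pos: [0.4577, 0.0374, 0.0779]
tool_rot: [-0.001, 0.605, 0.796, 0.001]
contact_force: [-0.5, 4.9, 0.4]
gripper_width: 0.129
grasp_force: 58.9
```

Contact with the shoulder came at the expected place. I seat it, let it down onto the eye floor, push again and release.

{"fn": "apply_moves", "kwargs": {"targets": [{"translation": [0.005,0,0.012],"twist": 0,"hand": 0},{"translation": [0,0,0.003],"twist": 0,"hand": 0},{"translation": [-0.02,0,0],"twist": 0,"hand": 0},{"translation": [0,0,0],"twist": 0,"hand": 0},{"translation": [0,0,0],"twist": 0,"hand": 0}]}}

```text
time: 46.1
tool_pos: [0.4579, 0.037, 0.0765]
tool_rot: [-0.002, 0.605, 0.796, 0.002]
contact_force: [-3.1, 11.5, 2.7]
gripper_width: 0.128
grasp_force: 59.3
```

{"fn": "apply_moves", "kwargs": {"targets": [{"translation": [0,0,0],"twist": 0,"hand": 0.2},{"translation": [0,0,0],"twist": 0,"hand": 0.3},{"translation": [0,0,0],"twist": 0,"hand": 0.4},{"translation": [0,0,-0.1],"twist": 0,"hand": 0.4},{"translation": [0,0,-0.3],"twist": 0,"hand": 0.4},{"translation": [0,0,-0.4],"twist": 0,"hand": 0.4},{"translation": [0,0,-0.4],"twist": 0,"hand": 0.4},{"translation": [0,0,0],"twist": 0,"hand": 0.4}]}}

```text
time: 46.9
tool_pos: [0.4623, 0.0344, 0.2046]
tool_rot: [0.006, 0.605, 0.796, 0.003]
contact_force: [1.1, -1.0, 0.6]
gripper_width: 0.401
grasp_force: 0.0
```

```bash
python3 plan.py .36 .2 .24 1.843 5
```

```text
from [0.4623 0.0344 0.2046] 1.8428 t 46.9
[0.374, -0.108, -0.071] -0.0
[0.374, -0.108, -0.071] -0.001
[0.374, -0.108, -0.071] -0.0
[0.374, -0.108, -0.071] -0.001
[0.374, -0.108, -0.07] -0.0
```

{"fn": "apply_moves", "kwargs": {"targets": [{"translation": [0.374,-0.108,-0.07],"twist": 0,"hand": 0.4},{"translation": [0.374,-0.108,-0.07],"twist": 0,"hand": 0.4},{"translation": [0.374,-0.108,-0.07],"twist": 0,"hand": 0.4},{"translation": [0.374,-0.108,-0.07],"twist": 0,"hand": 0.4},{"translation": [0.374,-0.108,-0.07],"twist": 0,"hand": 0.4},{"translation": [0,0,0],"twist": 0,"hand": 0.4},{"translation": [0,0,0],"twist": 0,"hand": 0.4}]}}

```text
time: 47.6
tool_pos: [0.3559, 0.2008, 0.2318]
tool_rot: [0.001, 0.604, 0.797, 0.0]
contact_force: [0.1, -0.5, 0.3]
gripper_width: 0.404
grasp_force: 0.0
```

```bash
python3 -c "
from h import *
def cr(c):
  I=avg(c,4);p=proj(c,[.463,.01,.05])[0].astype(int);return I,cv2.resize(I[p[1]-25:p[1]+25,p[0]-35:p[0]+35].astype(np.uint8),None,fx=6,fy=6,interpolation=cv2.INTER_CUBIC)
S_,a=cr('scene');T,b=cr('top')
cv2.imwrite('pics/f.png',np.vstack([a,b])[...,::-1]);cv2.imwrite('pics/ft.png',T.astype(np.uint8)[...,::-1])"
```

```text
(no output)
```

View pics/f.png

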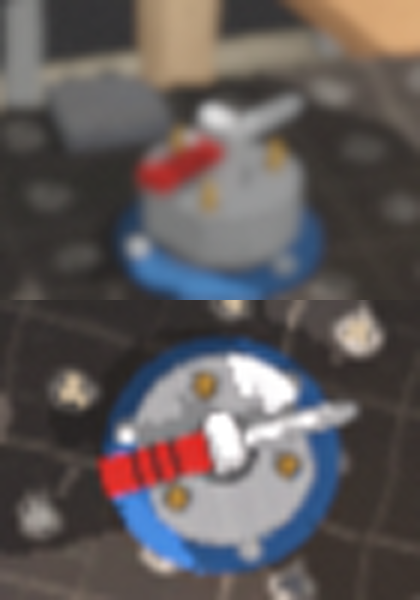

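View pics/ft.png

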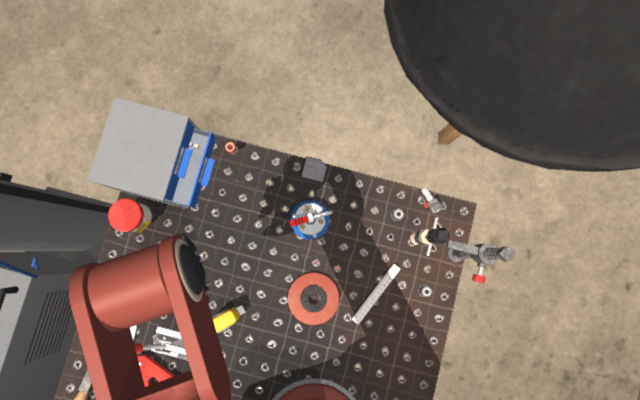

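The final crop shows the red grip at (180,462) up against the tongue at (225,440), the rod through to (350,410), and the rings stacked flat. The full view shows no bright flange left over, so I hand it in.

```bash
python3 -c "
from plant import *
print(job_done())"
```

```text
the job is handed in; nothing more can be done
None
```

The job is done and handed in: the lock pin came out, all three flange rings present are stacked flat and fully home on the studs, and the pin is back through the eye with its red grip against the post.

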